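Balance a sample canister against two weights on a rocking tray

ROBOT

A 6-joint arm with a two-finger parallel gripper is mounted at the origin on a cart in front of the work surface, level with it; the furniture and walls round the work are solid. World frame = base frame: x ahead of the robot, y to its left, z up, the work surface at z = 0. Lengths are in m, angles in rad, forces in N, time in s.
With the tool pointing down it reaches from about 0.325 to 0.9 m from the base axis. Payload 3.5 kg.
Tool frame: the origin (TCP) lies midway between the tips of the shut fingers; the grasp point (between the pads) lies 19 mm behind it; z points along the fingers, y is the direction in which the jaws open and shut (so a half turn about z gives the same grasp; the last joint's range is limited). The gripper opens to 85 mm and grips with 20 to 120 N. Pads are 22 mm wide; open, the fingers measure 114 mm over their backs; the gripper's body (76 mm by 85 mm) begins 54 mm behind the grasp point. The pads swing forward as they close: fully open they stand 13 mm farther back than shut.
Start: joints at [1.031, 0.276, -0.026, 1.268, 0, 1.467], TCP at [0.264, 0.566, 0.231] pointing down, gripper open.
Joint ranges: [-3.12, 3.12], [-0.85, 1.88], [-1.08, 1.24], [-1.95, 2.15], [-1.57, 1.53], [-3.14, 3.14]. Speed limits (rad/s): [2.57, 2.57, 3.14, 3.14, 3.14, 3.14].

INTERFACE

Orientations are given as a unit quaternion [w, x, y, z].
In Python, from workcell import get_state, get_image, camera_info, close_job gives the robot as it stands.
- The arm moves only by the shell command python3 -m handwheel 'ROWS' [FORCE]. ROWS is JSON, a list of rows, each a list of 3 entries, a list of its own where there are three numbers: the closure, from 0 (fully open) to 1 (shut), then the shift along the tool's x, y, z in cm, then the turn about the tool's z in degrees. In form: [[jaw, [x, y, z], spin], ...]. A call has 1 to 10 rows; each row shifts and turns the pose as measured when the row begins, along the tool's axes as they then stand; what a row does not reach is not made up. A row lasts 1/10 s, in which the tool goes at most 50 mm and 8.59 degrees, less where a joint would pass 70% of its speed; a pose out of reach is approached as far as the arm can. A call is refused whole if a number of a shift passes 5 or a number of a turn 8.59, either way. A call with a gripper value outside its range is refused whole. The fingers move at their own pace and stop on an object; FORCE is the grip in N (left out, the last holds). Time passes only in rows, so rows that do not move let the fingers close. It gives the time, the measured TCP pose, the force and the opening at its end, in the units of the state.
- get_state(): the state, without advancing time (a new reading comes with each control period).
- get_image(name): name is "scene" or "top" or "wrist"; returns (picture, depth): 480x640x3 uint8, blue, green, red; 480x640 float32, m along the optical axis (not along the pixel's ray), 0 where there is no reading.
- camera_info(name): a dict with "fx", "fy", "cx", "cy" (pixels), "T" (4x4, takes a point from camera to world coordinates). Camera axes: x right, y up, looking along -z (the intrinsics and any distortion apply to the point x, -y, -z); pixel columns grow to the right and rows downward; lengths in m; the calibration is good to about 2 mm. A picture is of the moment at which its call begins: read the wrist's pose just before it. camera_info takes no time and is no camera call; for the wrist camera it gives the pose at the moment of the call.
- close_job(): hands the job in, once; it reports no verdict.
The state is a dict: "t": time; "q": joint angles; "dq": joint speeds; "joint_torque": joint torques, N m; "tool_pos": TCP position; "tcp_rot": TCP orientation; "force": force on the tool from outside, world axes, zero at the start; "moment": the same for the moment, N m; "gripper_width": finger opening in m.
Only numpy, scipy, OpenCV 4.12 (cv2) and the standard library are available. Lean on these libraries where they do the work, as an engineer would, in place of code of your own. Each camera call takes 0.05 s, during which the arm holds its last target.

TASK

Balance the sample canister on the rocking tray: stand the canister in the middle of the round ring on one half of the tray, and stand the small and the middle-sized brass weight side by side between the two straight ribs on the other half, so that the tray stays level. Set each one down upright and gently, do not drop it; leave the largest weight, the stamp, the tape measure and the pen where they are.

Things in the scene. Friction and masses are not known exactly. Their poses are not given: they have to be found in the camera images.
- tray (a joint): Tilt of the rocking tray about its pivot, rad; 0 is level, positive raises the half with the ring, stops at +-0.12. It is sprung to level when empty (about 1.3 N m per rad in all) and tips to a stop when one half carries even 150 g more than the other; it moves easily, and swings to its new balance when a thing is let go.
- stand: Fixed grey stand of the rocking tray, about 250 x 130 mm; origin at the centre of its underside on the desk. Its two posts (99 mm tall, 28 mm wide) carry the pivot, which lies 85 mm above the desk along the stand's x axis. The grey metal tray (184 x 340 mm, long along the stand's y) hangs between the posts: its floor is 40 mm below the pivot (45 mm above the desk when level), its edges 10 mm high; a low rib 10 mm high across the middle.
- ring_centre (a point): On the tray floor, centre of the half with the dark steel ring (inner diameter 78 mm, 3.5 mm high), 115 mm from the pivot on the +y side; moves and tilts with the tray, z is normal to the floor.
- lane_centre (a point): On the tray floor, centre of the other half, 115 mm from the pivot on the -y side: a lane between two straight dark steel ribs (5.5 mm high) 60 mm apart that run parallel to the pivot, 150 mm long, on the tray's own x axis. It moves and tilts with the tray. The two weights stand side by side in this lane, well placed 37 mm either side of this point along x.
- canister_mid (a point): Centre (half-way up) of the steel sample canister, 500 g, 110 mm tall: round body 62 mm in diameter, standing on its flat base, and a black cap 46 mm in diameter, the top 24 mm, to grip it by; the cap's centre is 43 mm above this point. z up along its axis.
- small_mid (a point): Centre (half-way up) of the smallest of three plain brass weights, 200 g: round body 42 mm in diameter standing on its flat base, with a knob 23 mm in diameter on top to grip it by; 60 mm tall in all. The knob is the top 21 mm, its centre 19.5 mm above this point. z up along its axis.
- middle_mid (a point): Centre (half-way up) of the middle-sized of three plain brass weights, 300 g: round body 48 mm in diameter standing on its flat base, with a knob 24 mm in diameter on top to grip it by; 70 mm tall in all. The knob is the top 21 mm, its centre 24.5 mm above this point. z up along its axis.
- large_mid (a point): Centre (half-way up) of the largest of three plain brass weights, 400 g: round body 54 mm in diameter standing on its flat base, with a knob 27 mm in diameter on top to grip it by; 80 mm tall in all. The knob is the top 21 mm, its centre 29.5 mm above this point. z up along its axis. Not needed; leave it.
- stamp: Wooden rubber stamp, 27 x 54 x 70 mm, origin at the centre of its underside; leave it.
- tape_measure: Steel tape measure, 35 x 70 x 63 mm, origin at the centre of its underside; leave it.
- pen: Black pen, 145 mm long, lying on the desk in front of the tray, origin at the centre of its underside; leave it.
- canister: The canister of canister_mid; origin at the centre of its underside.
- weight_small: The smallest weight; origin at the centre of its underside.
- weight_middle: The middle-sized weight; origin at the centre of its underside.
There are look-alikes about, which are no part of the job. What is shaped like the weight_middle but purple or turquoise is not meant.

How it is judged:
At the end, for the whole second after the job is handed in: Tray at rest within 0.05 rad (3 degrees) of level; the canister upright on the tray floor within 15 mm of the ring's centre along each tray axis; the small and the middle weight upright on the floor of the lane, each within 15 mm of its centre line and 66 mm of its middle; all at rest and released (y of canister_mid in the frame of ring_centre between -0.015 and 0.015 m and x of canister_mid in the frame of ring_centre between -0.015 and 0.015 m and z of canister_mid in the frame of ring_centre below 0.061 m and angle between each of canister_mid, small_mid, middle_mid's own z axis and vertical below 0.1 rad and y of small_mid in the frame of lane_centre between -0.015 and 0.015 m and x of small_mid in the frame of lane_centre between -0.066 and 0.066 m and z of small_mid in the frame of lane_centre below 0.036 m and y of middle_mid in the frame of lane_centre between -0.015 and 0.015 m and x of middle_mid in the frame of lane_centre between -0.066 and 0.066 m and z of middle_mid in the frame of lane_centre below 0.041 m and value of joint tray between -0.05 and 0.05 rad and velocity of joint tray between -0.03 and 0.03 rad/s and linear speed of each of canister, weight_small, weight_middle below 0.02 m/s); the robot touches nothing.
It fails at once if the largest weight is moved more than 20 mm (distance of large_mid from where it was at the start of the episode above 0.02 m).
It fails at once if the stamp, the tape measure or the pen is moved more than 30 mm (distance of any of stamp, tape_measure, pen from where it was at the start of the episode above 0.03 m).
It fails at once if the canister or a weight is dropped or banged on the tray (over 60 N) (contact force between any of canister, weight_small, weight_middle and stand above 60 N).
It also fails if it takes over 72 s, if anything falls off the work surface, if the arm or the gripper's body presses on something with over 40 N, if the wrist force passes 120 N, or if a joint passes its speed limit or range.

## Working session

There is one attempt and no reset: what is moved stays moved. The work goes in short steps, Python scripts to look and compute and a shell command to move; the robot and the scene stay as the last step left them, time stands still between calls to the robot, and variables do not carry over. Pictures are saved under pics/ and viewed, and the job is handed in when it is done.

```bash
mkdir -p pics; ls; python3 - <<'E'
from workcell import *
import cv2,numpy as np
s=get_state();print(s)
for n in("scene","top","wrist"):
    c=camera_info(n);print(n,{k:(np.round(v,4).tolist() if k=="T" else v) for k,v in c.items()})
    p,d=get_image(n);cv2.imwrite(f"pics/{n}0.png",p);np.save(f"pics/{n}0d.npy",d)
E
```

```text
pics
{'t': 0.0, 'q': array([ 1.03059158e+00,  2.77130785e-01, -2.79313285e-02,  1.26804812e+00,
       -3.32263969e-06,  1.46740421e+00]), 'dq': array([ 0.00013403,  0.00105959, -0.00140313,  0.00033607,  0.00137837,
       -0.00105737]), 'joint_torque': array([ 2.26016491e-03, -4.45503688e+01,  2.95205802e+01,  1.64267019e-02,
       -7.90174113e-05,  4.13515792e-06]), 'tool_pos': array([0.26398888, 0.56560419, 0.23013736]), 'tcp_rot': array([-3.64337592e-04,  2.16673924e-01,  9.76243347e-01, -1.09809117e-03]), 'force': array([ 0.1168629,  0.0026276, -0.1610599]), 'moment': array([-0.02200339, -0.00380886,  0.05422557]), 'gripper_width': 0.08548240429427775}
scene {'fx': 437.8105730421959, 'fy': 437.8105730421959, 'cx': 328.3729722389022, 'cy': 239.46866798842228, 'T': [[0.8814, 0.3311, -0.3369, 0.1586], [-0.4721, 0.6405, -0.6057, -0.6899], [0.0152, 0.6929, 0.7208, 0.8486], [0.0, 0.0, 0.0, 1.0]]}
top {'fx': 573.7065401008817, 'fy': 573.7065401008817, 'cx': 318.147572216622, 'cy': 231.83674899691653, 'T': [[-0.0096, 0.9926, -0.1212, 0.3344], [-0.9999, -0.0099, -0.0019, -0.0462], [-0.0031, 0.1212, 0.9926, 1.3994], [0.0, 0.0, 0.0, 1.0]]}
wrist {'fx': 393.8627856341506, 'fy': 393.8627856341506, 'cx': 319.9562239078722, 'cy': 243.45826492635607, 'T': [[0.4229, -0.864, -0.2734, 0.1939], [0.9062, 0.4023, 0.1301, 0.5984], [-0.0024, -0.3028, 0.9531, 0.3725], [0.0, 0.0, 0.0, 1.0]]}
```

View pics/top0.png

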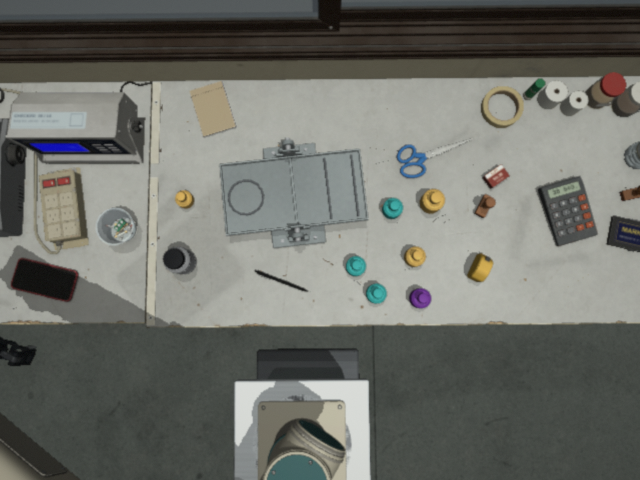

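View pics/scene0.png

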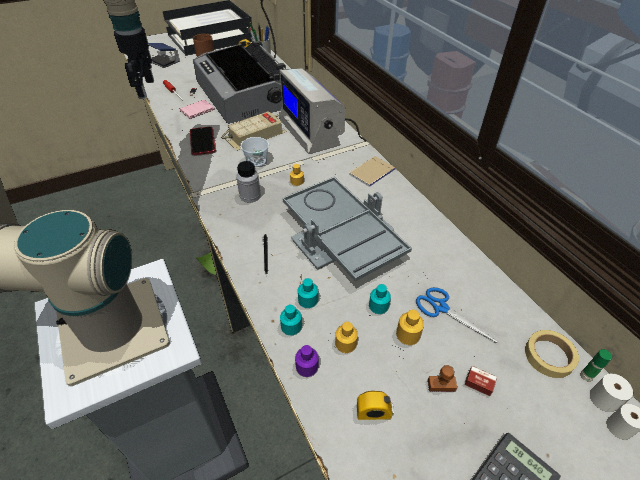

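View pics/wrist0.png

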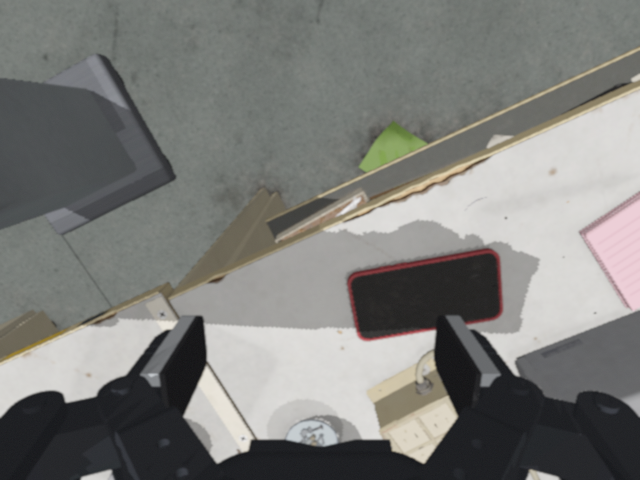

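Candidates (top picture). Brass: small (184,198), middle (415,256), largest (433,200). Look-alikes: turquoise (392,207), (355,265), (375,292) and purple (420,297). Other yellow: tape measure (481,267). Canister: dark cap (176,258), with the cup (117,225) nearby. Next I'll measure these.

```bash
cat > h.py <<'E'
from workcell import *
import cv2,numpy as np
def ray(c,u,v):
    d=np.array([(u-c["cx"])/c["fx"],-(v-c["cy"])/c["fy"],-1.0]); T=np.array(c["T"]); return T[:3,3],T[:3,:3]@d
def onz(c,u,v,z):
    o,d=ray(c,u,v); return o+d*(z-o[2])/d[2]
def dep(c,u,v,D):
    o,d=ray(c,u,v); return o+d*D
def proj(c,P):
    T=np.array(c["T"]);q=T[:3,:3].T@(np.asarray(P)-T[:3,3]);return c["cx"]+c["fx"]*q[0]/-q[2],c["cy"]-c["fy"]*q[1]/-q[2]
def cloud(c,D):
    v,u=np.mgrid[:480,:640]; T=np.array(c["T"])
    p=np.stack([(u-c["cx"])/c["fx"]*D,-(v-c["cy"])/c["fy"]*D,-D],-1)
    return p@T[:3,:3].T+T[:3,3]
E
python3 - <<'E'
from h import *
c=camera_info("top");p=cv2.imread("pics/top0.png");D=np.load("pics/top0d.npy")
C=cloud(c,D)
for n,(u,v) in dict(small=(184,198),large=(433,200),mid=(415,256),can=(176,258),tq=(392,207),tq2=(355,265),tq3=(375,292),pur=(420,297)).items():
    W=C[v-20:v+21,u-20:u+21].reshape(-1,3); W=W[W[:,2]>0.01]
    zt=np.percentile(W[:,2],98); k=W[W[:,2]>zt-0.008]
    print(n,"top z",zt.round(4),"ctr",((k.max(0)+k.min(0))/2).round(4),k.mean(0).round(4),"ext",np.ptp(k,axis=0).round(3),"body ext",np.ptp(W,axis=0).round(3))
cv2.imwrite("pics/crop0.png",cv2.hconcat([cv2.resize(p[130:310,140:400],None,fx=1.55,fy=1.55*2/1.5,interpolation=2)[:,:400],cv2.resize(p[170:310,340:500],(400,350),interpolation=2)[:, :]] if 0 else [cv2.resize(p[135:285,215:375],(480,450),interpolation=2),cv2.resize(p[180:310,340:450],(320,378),interpolation=2) if 0 else cv2.resize(p[180:330,345:450],(315,450),interpolation=2)]))
E
```

```text
small top z 0.9995 ctr [ 0.3344 -0.0462  1.3994] [ 0.3344 -0.0462  1.3994] ext [0. 0. 0.] body ext [0.273 0.349 1.389]
large top z 0.0853 ctr [ 0.4607 -0.1888  0.7384] [ 0.5538 -0.2953  0.1964] ext [0.253 0.285 1.322] body ext [0.268 0.299 1.389]
mid top z 0.0737 ctr [ 0.3933 -0.1656  0.7326] [ 0.4363 -0.2634  0.1329] ext [0.118 0.239 1.334] body ext [0.13  0.251 1.388]
can top z 0.1149 ctr [0.3965 0.1302 0.7532] [0.4341 0.278  0.1333] ext [0.124 0.353 1.292] body ext [0.141 0.371 1.389]
tq top z 0.0758 ctr [ 0.4519 -0.14    0.7338] [ 0.5415 -0.2098  0.1733] ext [0.235 0.188 1.331] body ext [0.249 0.202 1.389]
tq2 top z 1.3994 ctr [ 0.3344 -0.0462  1.3994] [ 0.3344 -0.0462  1.3994] ext [0. 0. 0.] body ext [0.107 0.13  1.389]
tq3 top z 0.8968 ctr [ 0.3344 -0.0462  1.3994] [ 0.3344 -0.0462  1.3994] ext [0. 0. 0.] body ext [0.071 0.177 1.389]
pur top z 0.0744 ctr [ 0.3422 -0.1707  0.7329] [ 0.3415 -0.2687  0.1545] ext [0.021 0.249 1.333] body ext [0.045 0.261 1.389]
```

View pics/crop0.png

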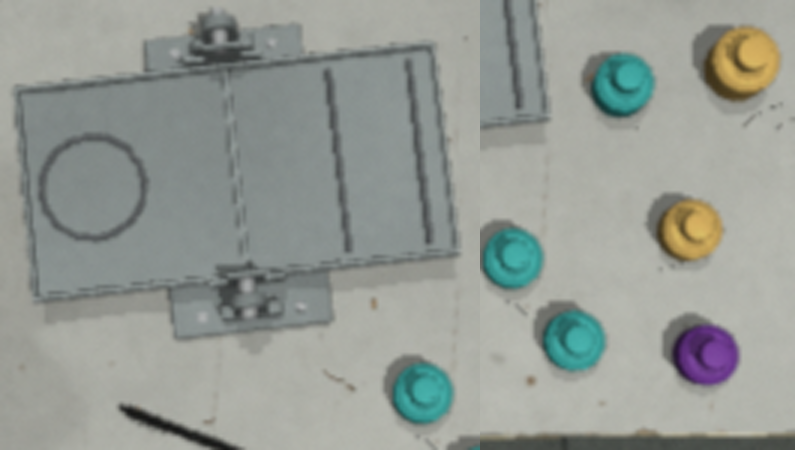

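The crop shows the ring at about (93,187) and the two ribs on the right half. On the right, the brass middle weight is at (690,228) with the largest at (743,62), and the turquoise and purple weights are beside them. Next come precise poses.

```bash
cat >> h.py <<'E'
def topcentre(C,D,u,v,zmax,r=22,band=0.008):
    W=C[v-r:v+r+1,u-r:u+r+1].reshape(-1,3);m=(D[v-r:v+r+1,u-r:u+r+1].ravel()>0)&(W[:,2]<zmax);W=W[m]
    zt=np.percentile(W[:,2],99); k=W[W[:,2]>zt-band]; return zt,(k.max(0)+k.min(0))/2,k.mean(0),np.ptp(k,axis=0),len(k)
E
python3 - <<'E'
from h import *
c=camera_info("top");p=cv2.imread("pics/top0.png");D=np.load("pics/top0d.npy")
C=cloud(c,D)
for n,(u,v,zm) in dict(small=(184,198,.08),large=(433,200,.1),mid=(415,256,.09),can=(176,258,.13)).items():
    zt,a,b,e,l=topcentre(C,D,u,v,zm);print(n,zt.round(4),a.round(4),b.round(4),e.round(3),l)
# brass masks
hsv=cv2.cvtColor(p,cv2.COLOR_BGR2HSV)
m=cv2.inRange(hsv,(12,90,90),(32,255,255))
n,_,st,ce=cv2.connectedComponentsWithStats(m)
for i in range(1,n):
    if st[i,4]>60: print(st[i],ce[i].round(1))
# ring
g=cv2.cvtColor(p,cv2.COLOR_BGR2GRAY)
sub=g[165:230,218:275]; print(np.median(sub))
m=((g<np.float32(95))&(C[...,2]>0.03)&(C[...,2]<0.075)).astype(np.uint8)*255
m[:140]=0;m[250:]=0;m[:,:215]=0;m[:,380:]=0
cv2.imwrite("pics/m0.png",cv2.resize(m[140:250,215:380],None,fx=4,fy=4,interpolation=0))
# tray depth plane
for (u,v) in [(245,197),(275,190),(270,215),(310,180),(342,186),(350,190)]:
    print(u,v,C[v-2:v+3,u-2:u+3].reshape(-1,3).mean(0).round(4))
E
```

```text
small 0.0603 [0.5882 0.2821 0.0595] [0.5876 0.2816 0.0589] [0.022 0.024 0.014] 73
large 0.0819 [ 0.5748 -0.3185  0.0808] [ 0.5749 -0.319   0.0797] [0.025 0.026 0.012] 99
mid 0.0709 [ 0.4415 -0.2742  0.0698] [ 0.4414 -0.2743  0.0695] [0.021 0.021 0.009] 81
can 0.1141 [0.436  0.2841 0.1119] [0.436  0.2839 0.1102] [0.045 0.045 0.011] 307
[422 189  23  24 395] [433.1 199.8]
[623 189  17  11  89] [628.9 194.5]
[175 190  18  18 245] [183.7 198.8]
[484 195  11  13  88] [489.3 200.8]
[476 206  13  11  79] [481.5 211. ]
[406 247  20  20 312] [415.  256.3]
[472 254  21  28 333] [482.1 268.7]
136.0
245 197 [0.5857 0.1309 0.0451]
275 190 [0.602 0.059 0.045]
270 215 [0.5415 0.071  0.0445]
310 180 [ 0.6256 -0.0252  0.0452]
342 186 [ 0.6101 -0.1019  0.0452]
350 190 [ 0.6003 -0.121   0.0445]
```

View pics/m0.png

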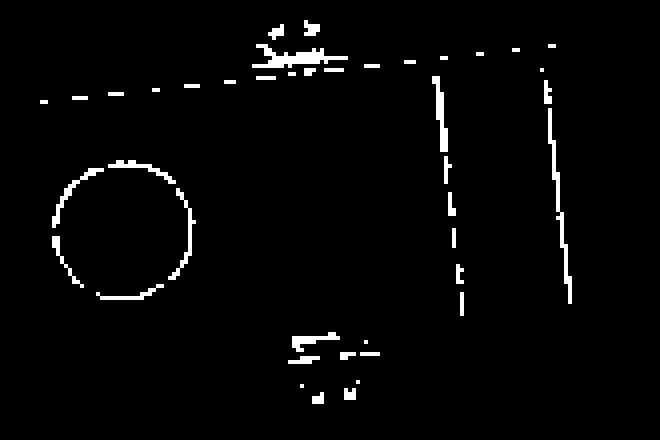

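The mask shows the ring at (123,230) and the ribs at about x=450 and x=558, in crop pixels at 4x. I'll fit them.

```bash
python3 - <<'E'
from h import *
c=camera_info("top");m=cv2.imread("pics/m0.png",0)[2::4,2::4]
print(m.shape)
v,u=np.nonzero(m);ring=(u<50)&(v>37)&(v<78)
def w(sel,z): return np.array([onz(c,a+215,b+140,z)[:2] for a,b in zip(u[sel],v[sel])])
R=w(ring,.0485)
A=np.c_[2*R,np.ones(len(R))];s=np.linalg.lstsq(A,(R**2).sum(1),rcond=None)[0];print("ring",s[:2],np.sqrt(s[2]+s[:2]@s[:2]))
r1=(u>107)&(u<117)&(v>18);r2=(u>134)&(v>16)
L=[]
for r in(r1,r2):
    P=w(r,.0505);f=cv2.fitLine(P.astype(np.float32),cv2.DIST_HUBER,0,1e-4,1e-4).ravel();L.append(f);print(f,np.degrees(np.arctan2(f[1],f[0])),P[P[:,0].argmin()],P[P[:,0].argmax()])
mid=[(w(r,.0505)[w(r,.0505)[:,0].argmin()]+w(r,.0505)[w(r,.0505)[:,0].argmax()])/2 for r in(r1,r2)];print(mid,np.mean(mid,0))
lc=np.mean(mid,0);d=lc-s[:2];print("dist ring-lane",np.linalg.norm(d),"angle of -d as +y axis",np.degrees(np.arctan2(-d[1],-d[0]))-90)
# edge corners of tray by depth>0.05?
E
```

```text
(110, 165)
ring [0.58452277 0.1297016 ] 0.04090091996554099
[ 0.99522513  0.09760633  0.6167283  -0.06435958] 5.6013484 [ 0.53198265 -0.07204589] [ 0.67557128 -0.05694179]
[ 0.9956466   0.09320883  0.60658926 -0.13010399] 5.348236 [ 0.53854124 -0.13629851] [ 0.67982135 -0.12196903]
[array([ 0.60377697, -0.06449384]), array([ 0.60918129, -0.12913377])] [ 0.60647913 -0.0968138 ]
dist ring-lane 0.22757704158862344 angle of -d as +y axis 5.536440381574664
```

```bash
cat >> h.py <<'E'
yaw=np.radians(5.5); XH=np.array([np.cos(yaw),np.sin(yaw)]); YH=np.array([-np.sin(yaw),np.cos(yaw)])
CEN=np.array([.5956,.0155]); RING=CEN+.115*YH; LANE=CEN-.115*YH
from scipy.spatial.transform import Rotation as Ro
def go(P,ang=5.5):
    s=get_state();w,x,y,z=s["tcp_rot"];R=Ro.from_quat([x,y,z,w]).as_matrix()
    d=R.T@(np.asarray(P)-s["tool_pos"])*100
    a=np.degrees(np.arctan2(R[1,1],R[0,1]))-ang; a=(a+90)%180-90
    print("t",s["t"],"pos",s["tool_pos"].round(4),"tilt",np.degrees(np.arccos(-R[2,2])).round(2),"need cm",d.round(2),"spin",a.round(2),"F",s["force"].round(1),"w",round(s["gripper_width"],4),"q",s["q"].round(2))
if __name__=="__main__":
    import sys; go([float(a) for a in sys.argv[1:4]])
E
python3 -m handwheel '[[0.3,[0,0,0],8.5],[0.3,[0,0,0],8.5],[0.3,[0,0,0],8.5],[0.3,[0,0,0],8.5],[0.3,[0,0,0],8.5],[0.3,[0,0,0],8.5],[0.3,[0,0,0],8.5]]' 40
python3 h.py .4415 -.2742 .15
```

```text
t: 0.85
tool_pos: [0.2628, 0.5636, 0.2266]
tcp_rot: [0.001, 0.678, 0.735, -0.004]
force: [0.1, 0.4, -0.9]
gripper_width: 0.0599
t 0.85 pos [0.2628 0.5636 0.2266] tilt 0.5 need cm [-84.88  11.2    8.21] spin -0.95 F [ 0.1  0.4 -0.9] w 0.0599 q [ 1.03  0.28 -0.03  1.27 -0.    2.52]
```

```bash
python3 -m handwheel '[[0.3,[-4.9,0.65,0],-0.9],[0.3,[-4.9,0.65,0],0],[0.3,[-4.9,0.65,0],0],[0.3,[-4.9,0.65,0],0],[0.3,[-4.9,0.65,0],0],[0.3,[-4.9,0.65,0],0],[0.3,[-4.9,0.65,0],0],[0.3,[-4.9,0.65,0],0],[0.3,[-4.9,0.65,0],0],[0.3,[-4.9,0.65,0],0]]'
python3 h.py .4415 -.2742 .15
```

```text
t: 1.85
tool_pos: [0.3726, 0.0786, 0.2258]
tcp_rot: [0.002, 0.669, 0.744, -0.004]
force: [1.3, 0.4, 0.1]
gripper_width: 0.0595
t 1.85 pos [0.3726 0.0786 0.2258] tilt 0.48 need cm [-35.75   3.15   7.85] spin 0.56 F [1.3 0.4 0.1] w 0.0595 q [ 0.04 -0.16 -0.51  1.23 -0.01  1.51]
```

```bash
python3 -m handwheel '[[0.4,[-4.8,0.4,0.6],0.5],[0.4,[-4.8,0.4,0.6],0],[0.4,[-4.8,0.4,0.6],0],[0.4,[-4.8,0.4,0.6],0],[0.4,[-4.8,0.4,0.6],0],[0.4,[-4.8,0.4,0.6],0],[0.4,[-4.8,0.4,0.6],0],[0.4,[-2.4,0.2,0.6],0],[0.4,[0,0,0],0]]'
python3 - <<'E'
from h import *
go([.4415,-.2742,.15])
p,d=get_image("wrist");cv2.imwrite("pics/w1.png",p);np.save("pics/w1.npy",d)
c=camera_info("wrist");C=cloud(c,d);print(proj(c,[.4415,-.2742,.07]))
E
```

```text
t: 2.75
tool_pos: [0.4367, -0.2952, 0.1796]
tcp_rot: [0.005, 0.676, 0.737, -0.002]
force: [0.1, 0.4, 0.2]
gripper_width: 0.0511
t 2.75 pos [ 0.4367 -0.2952  0.1796] tilt 0.6 need cm [2.08 0.65 2.94] spin -0.51 F [0.1 0.4 0.2] w 0.0511 q [-0.71  0.13 -0.32  1.11 -0.    0.77]
(np.float64(330.03033355437606), np.float64(210.06025634989146))
```

View pics/w1.png

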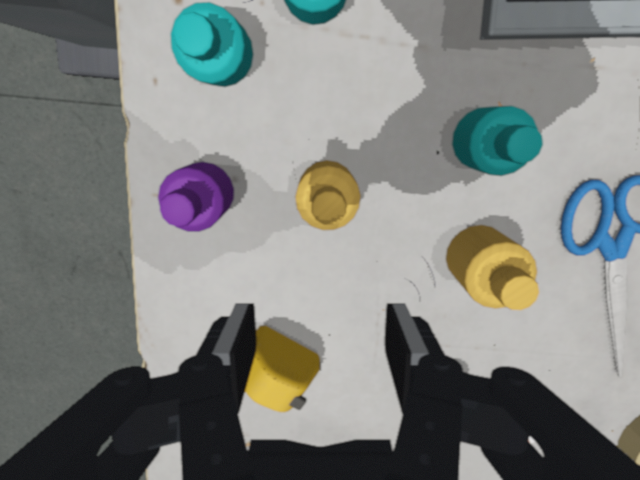

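The brass middle weight's knob is at (328,206) in the wrist view. The largest is at (510,285), purple at (190,200), and the turquoise ones lie above and to the right. The predicted position was (330,210), so the choice is confirmed. Now I'll refine it with the knob mask.

```bash
python3 - <<'E'
from h import *
c=camera_info("wrist");d=np.load("pics/w1.npy");C=cloud(c,d)
print([x.round(4) if hasattr(x,'round') else x for x in topcentre(C,d,328,206,.09,r=30,band=.006)])
print(onz(c,328,206,.07).round(4))
go([.4415,-.2742,.053])
E
```

```text
[np.float64(0.071), array([ 0.4401, -0.2734,  0.0686]), array([ 0.4401, -0.2725,  0.0695]), array([0.0229, 0.0235, 0.0073]), 983]
[ 0.4399 -0.2716  0.07  ]
t 2.8 pos [ 0.4363 -0.2937  0.1798] tilt 0.54 need cm [ 2.01  0.65 12.66] spin -0.46 F [ 0.6 -1.2  0.4] w 0.0512 q [-0.71  0.13 -0.32  1.11 -0.    0.77]
```

```bash
python3 -m handwheel '[[0.4,[2.1,0.5,0],-0.5],[0.4,[0,0,3],0],[0.4,[0,0,3],0],[0.4,[0,0,2],0],[0.4,[0,0,0],0],[0.4,[0,0,0],0]]'
python3 h.py .4405 -.273 .053
```

```text
t: 3.4
tool_pos: [0.439, -0.2646, 0.0997]
tcp_rot: [0.003, 0.67, 0.743, -0.001]
force: [-0.4, -0.4, -0.7]
gripper_width: 0.0511
t 3.4 pos [ 0.439  -0.2646  0.0997] tilt 0.41 need cm [-0.83  0.05  4.68] spin 0.42 F [-0.4 -0.4 -0.7] w 0.0511 q [-0.67  0.18 -0.44  0.94 -0.    0.8 ]
```

```bash
python3 -m handwheel '[[0.4,[-0.8,0,0],0.4],[0.4,[0,0,0],0],[0.4,[0,0,2],0],[0.4,[0,0,1.5],0],[0.4,[0,0,0],0],[0.4,[0,0,0.5],0],[0.4,[0,0,0],0]]'
python3 h.py .4405 -.273 .053
```

```text
t: 4.1
tool_pos: [0.446, -0.2776, 0.0678]
tcp_rot: [0.011, 0.672, 0.74, -0.0]
force: [-0.6, 0.1, 0.2]
gripper_width: 0.0513
t 4.1 pos [ 0.446  -0.2776  0.0678] tilt 1.29 need cm [ 0.54 -0.53  1.46] spin 0.01 F [-0.6  0.1  0.2] w 0.0513 q [-0.68  0.23 -0.46  0.86 -0.    0.8 ]
```

```bash
python3 -m handwheel '[[0.4,[0.5,-0.5,0],0],[0.4,[0,0,0],0],[0.4,[0,0,0],0]]'
python3 h.py .4405 -.273 .053
python3 -m handwheel '[[0.4,[0,0,0],0]]'
python3 h.py .4405 -.273 .053
```

```text
t: 4.4
tool_pos: [0.4411, -0.2736, 0.0695]
tcp_rot: [0.013, 0.672, 0.74, 0.0]
force: [0.3, 0.9, 0.7]
gripper_width: 0.0514
t 4.4 pos [ 0.4411 -0.2736  0.0695] tilt 1.46 need cm [ 0.1  -0.08  1.64] spin -0.0 F [0.3 0.9 0.7] w 0.0514 q [-0.68  0.22 -0.47  0.85 -0.    0.8 ]
t: 4.5
tool_pos: [0.4412, -0.2736, 0.0697]
tcp_rot: [0.013, 0.672, 0.74, 0.0]
force: [1.1, -0.6, -0.0]
gripper_width: 0.0514
t 4.5 pos [ 0.4412 -0.2736  0.0697] tilt 1.48 need cm [ 0.1  -0.09  1.67] spin 0.0 F [ 1.1 -0.6 -0. ] w 0.0514 q [-0.68  0.22 -0.47  0.85 -0.    0.8 ]
```

```bash
python3 -m handwheel '[[0.4,[0.1,-0.1,0.8],0],[0.4,[0,0,0.6],0],[0.4,[0,0,0],0],[0.4,[0,0,0],0]]'
python3 h.py .4405 -.273 .053
```

```text
t: 4.9
tool_pos: [0.4402, -0.2728, 0.0543]
tcp_rot: [0.013, 0.672, 0.74, 0.0]
force: [0.5, -1.0, 0.6]
gripper_width: 0.0512
t 4.9 pos [ 0.4402 -0.2728  0.0543] tilt 1.47 need cm [-0.02  0.02  0.13] spin 0.01 F [ 0.5 -1.   0.6] w 0.0512 q [-0.68  0.24 -0.49  0.82 -0.    0.8 ]
```

```bash
python3 -m handwheel '[[0.9,[0,0,0],0],[0.9,[0,0,0],0],[0.9,[0,0,0],0],[0.9,[0,0,0],0]]' 25
python3 -m handwheel '[[0.9,[0,0,-1],0],[0.9,[0,0,-3],0],[0.9,[0,0,-4],0],[0.9,[0,0,-2],0],[0.9,[0,0,0],0]]'
python3 - <<'E'
from h import *
go(np.r_[LANE+.037*XH,.17])
p,d=get_image("wrist");cv2.imwrite("pics/w2.png",p)
E
```

```text
t: 5.3
tool_pos: [0.4402, -0.2727, 0.0542]
tcp_rot: [0.013, 0.672, 0.74, 0.0]
force: [1.2, 0.2, -1.0]
gripper_width: 0.0229
t: 5.8
tool_pos: [0.4353, -0.2686, 0.1562]
tcp_rot: [0.008, 0.672, 0.74, -0.0]
force: [0.0, -0.1, -3.3]
gripper_width: 0.0231
t 5.8 pos [ 0.4353 -0.2686  0.1562] tilt 0.97 need cm [15.23 22.4  -1.32] spin 0.0 F [ 0.  -0.1 -3.3] w 0.0231 q [-0.68  0.12 -0.39  1.05 -0.    0.8 ]
```

View pics/w2.png

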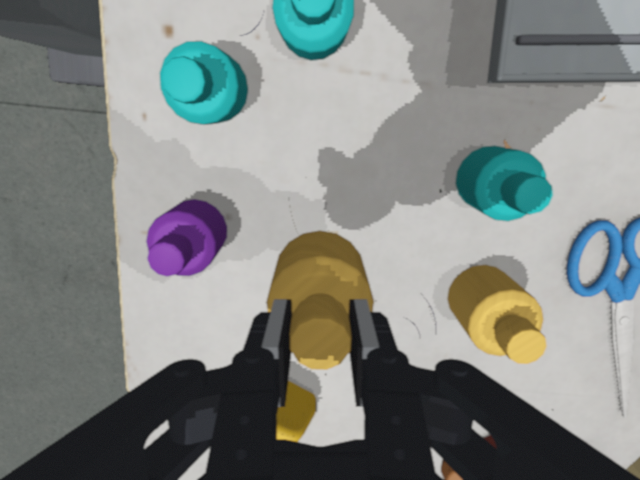

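Holding: the width is 23 mm, the load reads -3.3 N, and the brass knob sits between the pads at (320,330). Now moving over the far spot in the lane.

```bash
python3 -m handwheel '[[0.9,[2.2,3.3,0],0],[0.9,[2.2,3.3,0],0],[0.9,[2.2,3.3,0],0],[0.9,[2.2,3.3,0],0],[0.9,[2.2,3.3,0],0],[0.9,[2.2,3.3,0],0],[0.9,[1,1.5,0],0],[0.9,[0,0,0],0],[0.9,[0,0,0],0]]'
python3 - <<'E'
from h import *
go(np.r_[LANE+.037*XH,.12])
p,d=get_image("wrist");cv2.imwrite("pics/w3.png",p);np.save("pics/w3.npy",d)
c=camera_info("wrist")
for P in (CEN,RING,LANE,LANE+.037*XH,LANE-.037*XH): print(np.round(proj(c,np.r_[P,.045]),1))
E
```

```text
t: 6.75
tool_pos: [0.6302, -0.0984, 0.1366]
tcp_rot: [-0.004, 0.674, 0.739, -0.006]
force: [-1.4, 0.6, -2.3]
gripper_width: 0.0227
t 6.75 pos [ 0.6302 -0.0984  0.1366] tilt 0.82 need cm [0.17 1.37 1.64] spin -0.27 F [-1.4  0.6 -2.3] w 0.0227 q [-0.25  0.37 -0.11  1.11 -0.01  1.23]
[278.2  40.5]
[ 268.5 -245.7]
[285.1 244.9]
[344.4 244.9]
[226.  244.9]
```

View pics/w3.png

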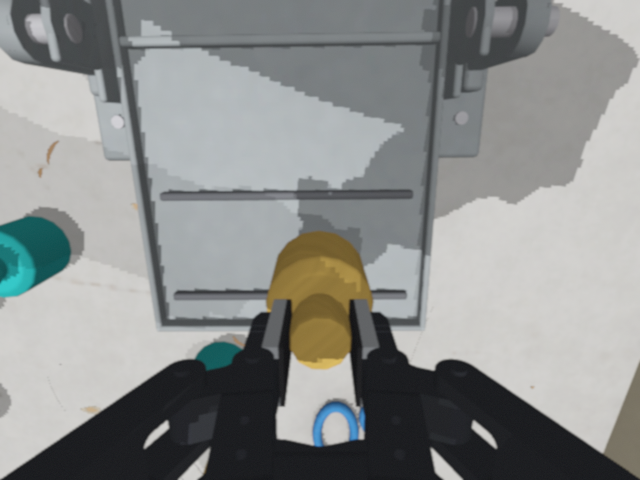

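The ribs show at rows 194 and 294, with column ranges 161–412 and 175–406. The weight is between them, held over the lane. I'll compute the lane centre from this view.

```bash
python3 - <<'E'
from h import *
c=camera_info("wrist")
A=[onz(c,u,v,.0505)[:2] for u,v in((161.5,195.5),(412,193.5),(175,295),(406,294))]
print([a.round(4) for a in A]);L=np.mean(A,0);print(L,LANE); 
e=L-LANE;print("along XH",e@XH,"YH",e@YH, "yaw",[np.degrees(np.arctan2(*(A[i+1]-A[i])[::-1])) for i in(0,2)])
E
```

```text
[array([ 0.5326, -0.0736]), array([ 0.6787, -0.0586]), array([ 0.5391, -0.1374]), array([ 0.6853, -0.1224])]
[ 0.60892212 -0.09800303] [ 0.60662226 -0.09897056]
along XH 0.0023820087950444206 YH 0.0007426473164434516 yaw [np.float64(5.826858235029168), np.float64(5.874483969959374)]
```

```bash
python3 -m handwheel '[[0.9,[0.2,1.4,0],-0.3],[0.9,[0,0,0],0],[0.9,[0,0,1],0],[0.9,[0,0,1],0],[0.9,[0,0,0.6],0],[0.9,[0,0,0],0]]'
python3 h.py .6435 -.0945 .099
```

```text
t: 7.4
tool_pos: [0.6405, -0.0985, 0.1071]
tcp_rot: [-0.005, 0.674, 0.738, -0.007]
force: [-0.8, 1.1, -3.2]
gripper_width: 0.0228
t 7.4 pos [ 0.6405 -0.0985  0.1071] tilt 1.02 need cm [0.38 0.35 0.8 ] spin -0.29 F [-0.8  1.1 -3.2] w 0.0228 q [-0.25  0.41 -0.11  1.07 -0.01  1.23]
```

```bash
python3 -m handwheel '[[0.9,[0.4,0.3,0.2],0],[0.9,[0,0,0.3],0],[0.9,[0,0,0.2],0],[0.9,[0,0,0],0]]'
python3 h.py .6435 -.0945 .099
python3 -m handwheel '[[0.9,[0,0,0.2],0],[0.9,[0,0,0.2],0],[0.9,[0,0,0],0]]'
python3 h.py .6435 -.0945 .099
```

```text
t: 7.8
tool_pos: [0.643, -0.0938, 0.0994]
tcp_rot: [-0.005, 0.674, 0.738, -0.007]
force: [0.5, -0.1, -3.1]
gripper_width: 0.023
t 7.8 pos [ 0.643  -0.0938  0.0994] tilt 1.03 need cm [-0.07  0.04  0.04] spin -0.3 F [ 0.5 -0.1 -3.1] w 0.023 q [-0.24  0.42 -0.11  1.05 -0.01  1.24]
t: 8.1
tool_pos: [0.6435, -0.0937, 0.0959]
tcp_rot: [-0.005, 0.674, 0.739, -0.007]
force: [-0.8, 0.4, -2.7]
gripper_width: 0.0227
t 8.1 pos [ 0.6435 -0.0937  0.0959] tilt 0.95 need cm [-0.08 -0.02 -0.31] spin -0.28 F [-0.8  0.4 -2.7] w 0.0227 q [-0.24  0.42 -0.12  1.04 -0.01  1.24]
```

```bash
python3 -m handwheel '[[0.9,[0.1,0,0.25],0],[0.9,[0.1,0,0.25],0],[0.9,[0.1,0,0.2],0],[0.9,[0,0,0],0]]'
python3 - <<'E'
from h import *
go([.6435,-.0945,.099])
p,d=get_image("scene");cv2.imwrite("pics/s4.png",cv2.resize(p[150:300,250:440],(760,600),interpolation=2))
E
```

```text
t: 8.5
tool_pos: [0.6435, -0.0909, 0.0891]
tcp_rot: [-0.004, 0.674, 0.738, -0.007]
force: [0.1, -0.0, -1.1]
gripper_width: 0.0227
t 8.5 pos [ 0.6435 -0.0909  0.0891] tilt 0.9 need cm [-0.37 -0.05 -0.99] spin -0.29 F [ 0.1 -0.  -1.1] w 0.0227 q [-0.24  0.43 -0.13  1.03 -0.01  1.24]
```

View pics/s4.png

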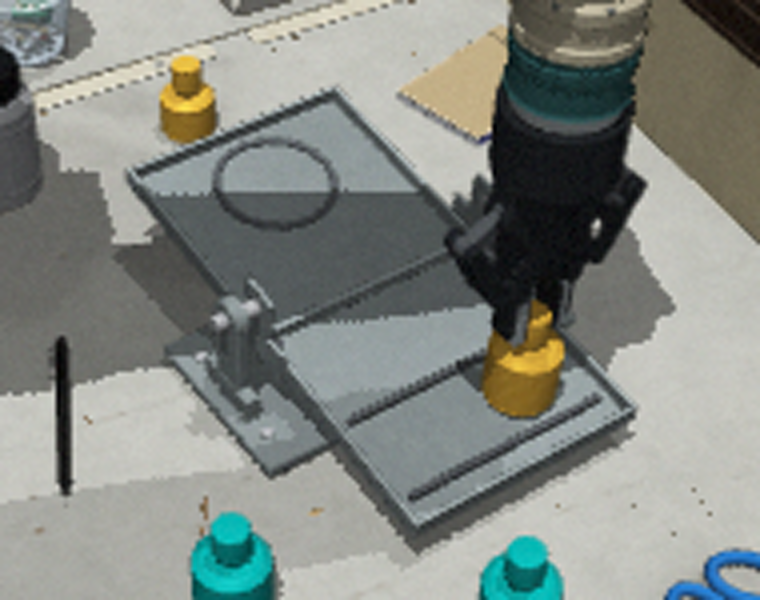

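The weight stands between the ribs, at about (525,370) in the crop, and it is pressing the lane half down. Lowering to the stop, then letting go.

```bash
python3 -m handwheel '[[0.9,[0.1,0,0.2],0],[0.9,[0,0,0.2],0],[0.9,[0,0,0],0]]'
python3 h.py .6435 -.0945 .099
```

```text
t: 8.85
tool_pos: [0.6442, -0.0912, 0.0875]
tcp_rot: [-0.002, 0.674, 0.738, -0.007]
force: [-1.2, 0.5, -1.7]
gripper_width: 0.0226
t 8.85 pos [ 0.6442 -0.0912  0.0875] tilt 0.87 need cm [-0.33 -0.12 -1.14] spin -0.31 F [-1.2  0.5 -1.7] w 0.0226 q [-0.24  0.43 -0.13  1.02 -0.01  1.24]
```

```bash
python3 -m handwheel '[[0.9,[0,0,0.2],0],[0.9,[0,0,0],0]]'
python3 h.py .6435 -.0945 .099
python3 -m handwheel '[[0.9,[0,0,0.2],0],[0.9,[0,0,0],0]]'
python3 h.py .6435 -.0945 .099
```

```text
t: 9.05
tool_pos: [0.6449, -0.092, 0.0872]
tcp_rot: [-0.001, 0.674, 0.738, -0.007]
force: [0.0, -0.0, -1.2]
gripper_width: 0.0225
t 9.05 pos [ 0.6449 -0.092   0.0872] tilt 0.84 need cm [-0.25 -0.18 -1.18] spin -0.33 F [ 0.  -0.  -1.2] w 0.0225 q [-0.24  0.43 -0.13  1.02 -0.01  1.24]
t: 9.25
tool_pos: [0.6454, -0.0929, 0.0869]
tcp_rot: [-0.0, 0.675, 0.738, -0.008]
force: [-1.9, 0.9, -1.1]
gripper_width: 0.023
t 9.25 pos [ 0.6454 -0.0929  0.0869] tilt 0.87 need cm [-0.16 -0.22 -1.2 ] spin -0.34 F [-1.9  0.9 -1.1] w 0.023 q [-0.24  0.43 -0.13  1.02 -0.01  1.24]
```

```bash
python3 -m handwheel '[[0.7,[0,0,0],0],[0.68,[0,0,0],0],[0.62,[0,0,0],0],[0.5,[0,0,0],0],[0.5,[0,0,0],0]]'
python3 -m handwheel '[[0.5,[0,0,-1],0],[0.5,[0,0,-3],0],[0.5,[0,0,-4],0],[0.5,[0,0,-3],0],[0.5,[0,0,0],0]]'
python3 - <<'E'
from h import *
go([.436,.284,.2])
p,d=get_image("wrist");cv2.imwrite("pics/w5.png",p)
p,d=get_image("scene");cv2.imwrite("pics/s5.png",cv2.resize(p[150:300,250:440],(760,600),interpolation=2))
E
```

```text
t: 9.75
tool_pos: [0.6463, -0.0925, 0.0858]
tcp_rot: [0.0, 0.674, 0.738, -0.007]
force: [-0.5, 0.1, 0.5]
gripper_width: 0.0429
t: 10.25
tool_pos: [0.6465, -0.0909, 0.2002]
tcp_rot: [-0.001, 0.674, 0.738, -0.007]
force: [0.4, -0.7, -0.0]
gripper_width: 0.0427
t 10.25 pos [ 0.6465 -0.0909  0.2002] tilt 0.85 need cm [ 39.24 -17.57  -0.1 ] spin -0.32 F [ 0.4 -0.7 -0. ] w 0.0427 q [-0.23  0.35  0.01  1.24 -0.01  1.25]
```

View pics/w5.png

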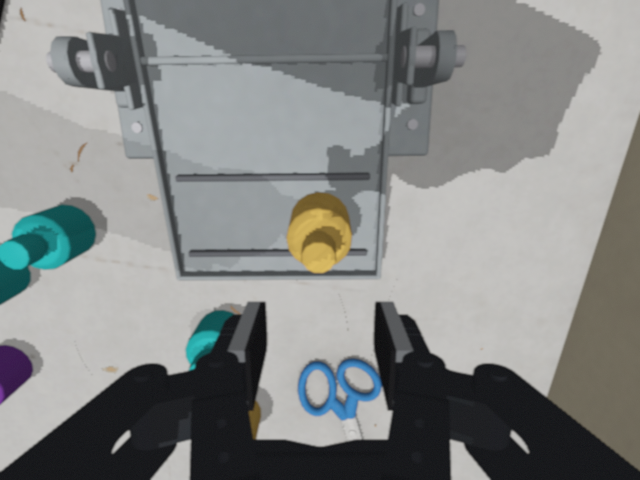

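View pics/s5.png

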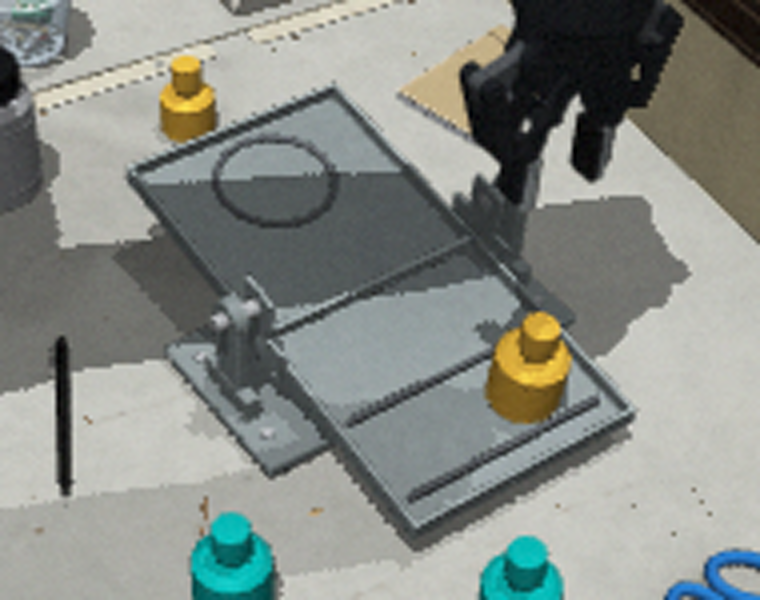

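The middle weight stands upright in the lane with the tray tipped to the lane side. Next is the canister, first choice confirmed by its black cap in the scene view.

```bash
python3 -m handwheel '[[0.1,[3,-1.3,0],0],[0.1,[4.3,-1.95,0],0],[0.1,[4.3,-1.95,0],0],[0.1,[4.3,-1.95,0],0],[0.1,[4.3,-1.95,0],0],[0.1,[4.3,-1.95,0],0],[0.1,[4.3,-1.95,0],0],[0.1,[4.3,-1.95,0],0],[0.1,[3,-1,0],0],[0.1,[0,0,0],0]]'
python3 - <<'E'
from h import *
go([.436,.284,.15])
p,d=get_image("wrist");cv2.imwrite("pics/w6.png",p);np.save("pics/w6.npy",d)
c=camera_info("wrist");print(proj(c,[.436,.284,.11]))
E
```

```text
t: 11.35
tool_pos: [0.4354, 0.263, 0.1798]
tcp_rot: [-0.013, 0.676, 0.736, -0.02]
force: [-0.1, 0.5, 0.1]
gripper_width: 0.0769
t 11.35 pos [0.4354 0.263  0.1798] tilt 2.68 need cm [2.11 0.37 2.95] spin -0.64 F [-0.1  0.5  0.1] w 0.0769 q [ 0.41  0.14 -0.31  1.17  0.01  1.9 ]
(np.float64(329.7488234665286), np.float64(221.1461498940994))
```

View pics/w6.png

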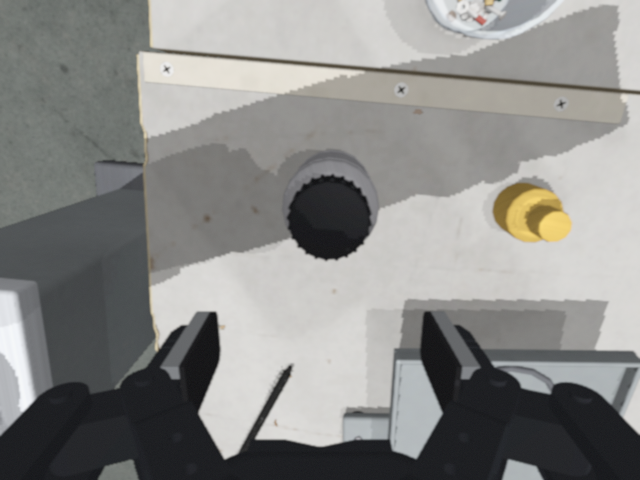

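The cap is centred near (330,217), against a prediction of (330,221). The small weight is at (545,220). Computing the cap centre and the tilt direction.

```bash
cat >> h.py <<'E'
def tiltdeg():
    w,x,y,z=get_state()["tcp_rot"];R=Ro.from_quat([x,y,z,w]).as_matrix()
    # components of 'down' in tool x,y : deg
    dn=R.T@np.array([0,0,-1]);print("down in tool x,y (deg):",np.degrees(dn[:2]).round(2))
E
python3 - <<'E'
from h import *
c=camera_info("wrist");d=np.load("pics/w6.npy");C=cloud(c,d)
print([x.round(4) if hasattr(x,'round') else x for x in topcentre(C,d,330,217,.13,r=55,band=.006)]);tiltdeg()
go([.436,.285,.10])
E
```

```text
[np.float64(0.1106), array([0.4352, 0.2833, 0.1082]), array([0.4353, 0.2847, 0.1091]), array([0.0481, 0.0485, 0.0071]), 5262]
down in tool x,y (deg): [0.54 2.67]
t 11.4 pos [0.4357 0.2616 0.1795] tilt 2.73 need cm [2.4  0.59 7.91] spin -0.71 F [-1.3  0.4 -0.4] w 0.0765 q [ 0.41  0.14 -0.31  1.17  0.01  1.9 ]
```

```bash
python3 -m handwheel '[[0.05,[1,4,0],-0.7],[0.05,[1,4,0],0],[0.05,[0,2,0],0],[0.05,[0,0,0],0],[0.05,[0,-1,0],0],[0.05,[0,-1,0],0],[0.05,[0,-1,0],0],[0.05,[0,-1,0],0],[0.05,[0,0,0],0]]'
python3 - <<'E'
from h import *
tiltdeg()
go([.4355,.2845,.12])
E
```

```text
t: 12.3
tool_pos: [0.4845, 0.2776, 0.1681]
tcp_rot: [-0.016, 0.674, 0.738, -0.03]
force: [0.3, 0.6, 0.2]
gripper_width: 0.0809
down in tool x,y (deg): [1.   3.77]
t 12.3 pos [0.4845 0.2776 0.1681] tilt 3.9 need cm [ 1.22 -4.49  5.1 ] spin -0.28 F [0.3 0.6 0.2] w 0.0809 q [ 0.4   0.25 -0.2   1.19  0.    1.88]
```

```bash
python3 -m handwheel '[[0.05,[0.6,-4.5,0],-0.3],[0.05,[0,0,0],0],[0.05,[0,0,0],0]]'
python3 - <<'E'
from h import *
tiltdeg()
go([.4355,.2845,.12])
E
python3 -m handwheel '[[0.05,[0.6,0,-3],0],[0.05,[0,0,0],0],[0.05,[0,0,0],0]]'
python3 - <<'E'
from h import *
tiltdeg()
go([.4355,.2845,.12])
E
python3 -m handwheel '[[0.05,[0,0,4],0],[0.05,[0,0,3],0],[0.05,[0,0,0],0]]'
python3 - <<'E'
from h import *
tiltdeg()
go([.4355,.2845,.12])
E
```

```text
t: 12.6
tool_pos: [0.4351, 0.2789, 0.1707]
tcp_rot: [-0.016, 0.671, 0.74, -0.03]
force: [0.4, 0.3, 0.5]
gripper_width: 0.081
down in tool x,y (deg): [0.99 3.82]
t 12.6 pos [0.4351 0.2789 0.1707] tilt 3.95 need cm [0.64 0.44 5.04] spin 0.09 F [0.4 0.3 0.5] w 0.081 q [ 0.44  0.17 -0.29  1.18  0.01  1.91]
t: 12.9
tool_pos: [0.4361, 0.2857, 0.2016]
tcp_rot: [-0.016, 0.671, 0.741, -0.03]
force: [-0.3, 0.5, -0.1]
gripper_width: 0.0811
down in tool x,y (deg): [0.99 3.8 ]
t 12.9 pos [0.4361 0.2857 0.2016] tilt 3.93 need cm [0.02 0.47 8.15] spin 0.13 F [-0.3  0.5 -0.1] w 0.0811 q [ 0.45  0.16 -0.24  1.24  0.01  1.92]
t: 13.2
tool_pos: [0.4352, 0.2853, 0.132]
tcp_rot: [-0.014, 0.671, 0.741, -0.027]
force: [-1.4, -0.4, -1.0]
gripper_width: 0.0811
down in tool x,y (deg): [0.85 3.39]
t 13.2 pos [0.4352 0.2853 0.132 ] tilt 3.49 need cm [-0.07  0.1   1.2 ] spin 0.11 F [-1.4 -0.4 -1. ] w 0.0811 q [ 0.45  0.21 -0.34  1.09  0.01  1.92]
```

```bash
python3 -m handwheel '[[0.05,[0,0.1,-5],0],[0.05,[0,0,0],0],[0.05,[0,0,0],0],[0.05,[0,0,-5],0],[0.05,[0,0,0],0],[0.05,[0,0,0],0]]'
python3 -c "from h import *;tiltdeg()"
python3 -m handwheel '[[0.05,[0,0,5],0],[0.05,[0,0,5],0],[0.05,[0,0,0],0],[0.05,[0,0,0],0]]'
python3 - <<'E'
from h import *
tiltdeg()
go([.4355,.2845,.12])
E
```

```text
t: 13.8
tool_pos: [0.442, 0.2866, 0.2343]
tcp_rot: [-0.015, 0.672, 0.74, -0.029]
force: [0.1, -0.0, -0.1]
gripper_width: 0.0809
down in tool x,y (deg): [0.93 3.58]
t: 14.2
tool_pos: [0.4406, 0.2864, 0.1366]
tcp_rot: [-0.013, 0.672, 0.74, -0.023]
force: [-0.2, 0.7, 1.1]
gripper_width: 0.0809
down in tool x,y (deg): [0.71 2.97]
t 14.2 pos [0.4406 0.2864 0.1366] tilt 3.05 need cm [-0.12 -0.44  1.69] spin 0.04 F [-0.2  0.7  1.1] w 0.0809 q [ 0.45  0.21 -0.33  1.09  0.01  1.92]
```

```bash
python3 -m handwheel '[[0.05,[0,-5,-1],0],[0.05,[0,-5,0],0],[0.05,[0,0,0],0],[0.05,[0,0,0],0]]'
python3 -c "from h import *;tiltdeg()"
python3 -m handwheel '[[0.05,[0,5,0],0],[0.05,[0,0,0],0],[0.05,[0,0,0],0],[0.05,[0,5,0],0],[0.05,[0,0,0],0],[0.05,[0,0,0],0]]'
python3 - <<'E'
from h import *
tiltdeg()
go([.4355,.2845,.12])
E
```

```text
t: 14.6
tool_pos: [0.3444, 0.2789, 0.1576]
tcp_rot: [-0.012, 0.672, 0.74, -0.02]
force: [0.7, 0.2, 0.2]
gripper_width: 0.0811
down in tool x,y (deg): [0.54 2.64]
t: 15.2
tool_pos: [0.4487, 0.2904, 0.1591]
tcp_rot: [-0.01, 0.672, 0.74, -0.016]
force: [-0.4, -0.0, 0.1]
gripper_width: 0.0813
down in tool x,y (deg): [0.35 2.17]
t 15.2 pos [0.4487 0.2904 0.1591] tilt 2.2 need cm [-0.43 -1.22  3.96] spin -0.01 F [-0.4 -0.   0.1] w 0.0813 q [ 0.45  0.19 -0.29  1.12  0.01  1.92]
```

```bash
python3 -m handwheel '[[0.05,[0,-5,0],0],[0.05,[0,-5,0],0],[0.05,[0,0,0],0],[0.05,[0,0,0],0],[0.05,[0,5,0],0],[0.05,[0,0,0],0],[0.05,[0,0,0],0],[0.05,[0,5,0],0],[0.05,[0,0,0],0],[0.05,[0,0,0],0]]'
python3 -m handwheel '[[0.05,[0,-5,0],0],[0.05,[0,-5,0],0],[0.05,[0,0,0],0],[0.05,[0,0,0],0],[0.05,[0,5,0],0],[0.05,[0,0,0],0],[0.05,[0,0,0],0],[0.05,[0,4,0],0],[0.05,[0,0,0],0],[0.05,[0,0,0],0]]'
python3 - <<'E'
from h import *
tiltdeg()
go([.4355,.2845,.12])
E
```

```text
t: 16.2
tool_pos: [0.4501, 0.2907, 0.1603]
tcp_rot: [-0.01, 0.673, 0.74, -0.014]
force: [-0.3, 0.4, -1.1]
gripper_width: 0.0813
t: 17.2
tool_pos: [0.4418, 0.2902, 0.161]
tcp_rot: [-0.009, 0.673, 0.74, -0.012]
force: [-0.8, -0.3, -0.7]
gripper_width: 0.0808
down in tool x,y (deg): [0.17 1.65]
t 17.2 pos [0.4418 0.2902 0.161 ] tilt 1.66 need cm [-0.49 -0.57  4.12] spin -0.1 F [-0.8 -0.3 -0.7] w 0.0808 q [ 0.45  0.17 -0.31  1.11  0.01  1.93]
```

```bash
python3 -m handwheel '[[0.05,[-0.5,-0.5,0],0],[0.05,[0,0,0],0],[0.05,[0,0,2],0],[0.05,[0,0,2],0],[0.05,[0,0,0],0],[0.05,[0,0,0],0]]'
python3 - <<'E'
from h import *
tiltdeg()
go([.4355,.2845,.092])
E
```

```text
t: 17.8
tool_pos: [0.4343, 0.2842, 0.1231]
tcp_rot: [-0.008, 0.673, 0.74, -0.01]
force: [0.1, -0.2, 1.3]
gripper_width: 0.0811
down in tool x,y (deg): [0.09 1.41]
t 17.8 pos [0.4343 0.2842 0.1231] tilt 1.41 need cm [0.03 0.2  3.11] spin -0.04 F [ 0.1 -0.2  1.3] w 0.0811 q [ 0.45  0.19 -0.38  1.03  0.01  1.93]
```

```bash
python3 -m handwheel '[[0.05,[0,0.1,1.5],0],[0.05,[0,0,1.4],0],[0.05,[0,0,0],0],[0.05,[0,0,0],0]]'
python3 - <<'E'
from h import *
tiltdeg()
go([.4355,.2845,.092])
E
```

```text
t: 18.2
tool_pos: [0.4359, 0.2852, 0.0968]
tcp_rot: [-0.007, 0.672, 0.74, -0.007]
force: [0.6, 0.0, 0.2]
gripper_width: 0.0815
down in tool x,y (deg): [-0.02  1.12]
t 18.2 pos [0.4359 0.2852 0.0968] tilt 1.12 need cm [-0.07 -0.04  0.48] spin -0.0 F [0.6 0.  0.2] w 0.0815 q [ 0.45  0.22 -0.41  0.96  0.01  1.93]
```

```bash
python3 -m handwheel '[[0.05,[0,0,0.4],0],[0.05,[0,0,0],0],[0.6,[0,0,0],0],[0.6,[0,0,0],0],[0.6,[0,0,0],0],[0.6,[0,0,0],0]]' 35
python3 h.py .4355 .2845 .092
```

```text
t: 18.8
tool_pos: [0.4369, 0.2859, 0.0947]
tcp_rot: [-0.006, 0.672, 0.74, -0.006]
force: [0.4, 0.2, -2.7]
gripper_width: 0.0449
t 18.8 pos [0.4369 0.2859 0.0947] tilt 0.99 need cm [-0.13 -0.15  0.28] spin 0.0 F [ 0.4  0.2 -2.7] w 0.0449 q [ 0.45  0.22 -0.41  0.96  0.01  1.93]
```

```bash
python3 -m handwheel '[[0.6,[0,0,-4],0],[0.6,[0,0,0],0],[0.6,[0,0,-4.5],0],[0.6,[0,0,0],0],[0.6,[0,0,-4],0],[0.6,[0,0,0],0],[0.6,[0,0,0],0]]'
python3 - <<'E'
from h import *
tiltdeg()
go(np.r_[RING,.2])
p,d=get_image("wrist");cv2.imwrite("pics/w7.png",p)
E
```

```text
t: 19.5
tool_pos: [0.4247, 0.2785, 0.2058]
tcp_rot: [-0.013, 0.672, 0.74, -0.023]
force: [-0.9, 0.2, -5.8]
gripper_width: 0.0442
down in tool x,y (deg): [0.7  2.96]
t 19.5 pos [0.4247 0.2785 0.2058] tilt 3.04 need cm [-16.31  14.51   0.03] spin -0.04 F [-0.9  0.2 -5.8] w 0.0442 q [ 0.45  0.12 -0.27  1.23  0.01  1.92]
```

View pics/w7.png

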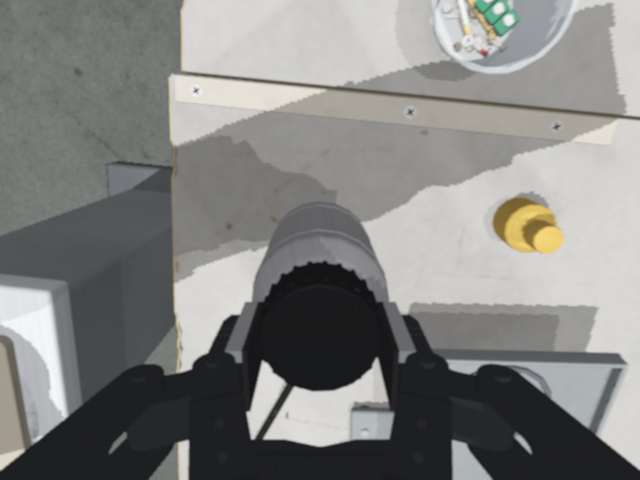

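Canister held: width 44 mm, load -5.8 N, cap between the pads at (320,330). Moving toward the ring, going forward in single steps so the tilt doesn't build up.

```bash
python3 -m handwheel '[[0.6,[0,0,-1.5],0],[0.6,[0,0,0],0],[0.6,[-4,0,0],0],[0.6,[-4,0,0],0],[0.6,[-4,0,0],0],[0.6,[-3,0,0],0],[0.6,[0,0,0],0],[0.6,[0,0,0],0]]'
python3 - <<'E'
from h import *
tiltdeg()
go(np.r_[RING,.2])
E
python3 -m handwheel '[[0.6,[0,4.5,0],0],[0.6,[0,0,0],0],[0.6,[0,0,0],0],[0.6,[0,4.5,0],0],[0.6,[0,0,0],0],[0.6,[0,0,0],0],[0.6,[0,3.5,0],0],[0.6,[0,0,0],0],[0.6,[0,0,0],0]]'
python3 - <<'E'
from h import *
tiltdeg()
go(np.r_[RING,.2])
E
```

```text
t: 20.35
tool_pos: [0.4369, 0.1249, 0.2103]
tcp_rot: [-0.017, 0.671, 0.741, -0.028]
force: [-0.0, -1.1, -5.6]
gripper_width: 0.0444
down in tool x,y (deg): [0.76 3.68]
t 20.35 pos [0.4369 0.1249 0.2103] tilt 3.76 need cm [-0.95 14.78  0.09] spin 0.14 F [-0.  -1.1 -5.6] w 0.0444 q [ 0.14  0.03 -0.36  1.24 -0.01  1.62]
t: 21.25
tool_pos: [0.5569, 0.1432, 0.1891]
tcp_rot: [-0.023, 0.668, 0.743, -0.034]
force: [-0.6, -0.2, -4.7]
gripper_width: 0.0443
down in tool x,y (deg): [0.68 4.65]
t 21.25 pos [0.5569 0.1432 0.1891] tilt 4.71 need cm [-1.62  2.51 -1.28] spin 0.59 F [-0.6 -0.2 -4.7] w 0.0443 q [ 0.14  0.27 -0.13  1.25 -0.01  1.61]
```

```bash
python3 -m handwheel '[[0.6,[0,0,-4],0.6],[0.6,[0,0,0],0],[0.6,[0,0,0],0],[0.6,[0,0,-4],0],[0.6,[0,0,0],0],[0.6,[0,0,0],0]]'
python3 -c "from h import *;tiltdeg()"
python3 -m handwheel '[[0.6,[0,0,4],0],[0.6,[0,0,4],0],[0.6,[0,0,0],0],[0.6,[0,0,0],0]]'
python3 - <<'E'
from h import *
tiltdeg()
go(np.r_[RING,.2])
E
```

```text
t: 21.85
tool_pos: [0.5584, 0.1458, 0.2667]
tcp_rot: [-0.024, 0.671, 0.74, -0.036]
force: [-0.0, -0.0, -5.5]
gripper_width: 0.0444
down in tool x,y (deg): [0.74 4.91]
t: 22.25
tool_pos: [0.5501, 0.1441, 0.1832]
tcp_rot: [-0.024, 0.671, 0.741, -0.036]
force: [0.8, 0.1, -3.8]
gripper_width: 0.0443
down in tool x,y (deg): [0.74 4.89]
t 22.25 pos [0.5501 0.1441 0.1832] tilt 4.95 need cm [-1.77  3.13 -1.93] spin 0.15 F [ 0.8  0.1 -3.8] w 0.0443 q [ 0.15  0.27 -0.15  1.24 -0.01  1.62]
```

```bash
python3 -m handwheel '[[0.6,[-0.5,-5,-1],0],[0.6,[-0.5,-5,0],0],[0.6,[0,-5,0],0],[0.6,[0,0,0],0],[0.6,[0,0,0],0]]'
python3 -c "from h import *;tiltdeg();go(np.r_[RING,.2])"
python3 -m handwheel '[[0.6,[0,5,0],0],[0.6,[0,5,0],0],[0.6,[0,5,0],0],[0.6,[0,0,0],0],[0.6,[0,0,0],0]]'
python3 - <<'E'
from h import *
tiltdeg()
go(np.r_[RING,.2])
E
```

```text
t: 22.75
tool_pos: [0.4026, 0.1194, 0.2081]
tcp_rot: [-0.023, 0.671, 0.741, -0.035]
force: [1.0, 0.2, -3.3]
gripper_width: 0.0441
down in tool x,y (deg): [0.73 4.81]
t 22.75 pos [0.4026 0.1194 0.2081] tilt 4.87 need cm [-0.75 18.21 -0.71] spin 0.14 F [ 1.   0.2 -3.3] w 0.0441 q [ 0.14 -0.02 -0.42  1.25 -0.01  1.61]
t: 23.25
tool_pos: [0.5558, 0.135, 0.1978]
tcp_rot: [-0.022, 0.67, 0.741, -0.034]
force: [-1.9, -0.3, -4.2]
gripper_width: 0.0443
down in tool x,y (deg): [0.7  4.55]
t 23.25 pos [0.5558 0.135  0.1978] tilt 4.61 need cm [-0.79  2.79 -0.43] spin 0.18 F [-1.9 -0.3 -4.2] w 0.0443 q [ 0.13  0.26 -0.12  1.27 -0.01  1.6 ]
```

```bash
cat >> h.py <<'E'
def base(P,L,dx=0.0):
    """P desired xyz of base centre, L distance of base beyond TCP along tool z, dx offset of object along tool x"""
    s=get_state();w,x,y,z=s["tcp_rot"];R=Ro.from_quat([x,y,z,w]).as_matrix()
    b=s["tool_pos"]+R@np.array([dx,0,L]);d=R.T@(np.asarray(P)-b)*100
    print("t",s["t"],"base",b.round(4),"need tool cm",d.round(2),"dz world",round(P[2]-b[2],4),"F",s["force"].round(1),"tcp z",s["tool_pos"][2].round(4));tiltdeg()
E
python3 -c "from h import *;base(np.r_[RING,.065],.0947,-.001)"
```

```text
t 23.25 base [0.5485 0.1321 0.1034] need tool cm [-0.52  3.86  3.55] dz world -0.0384 F [-1.9 -0.3 -4.2] tcp z 0.1978
down in tool x,y (deg): [0.7  4.55]
```

```bash
python3 -m handwheel '[[0.6,[-0.5,3.8,0],0.2],[0.6,[0,0,0],0],[0.6,[0,0,0],0]]'
python3 - <<'E'
from h import *
base(np.r_[RING,.065],.0947,-.001)
p,d=get_image("wrist");cv2.imwrite("pics/w8.png",p)
p,d=get_image("scene");cv2.imwrite("pics/s8.png",cv2.resize(p[120:300,240:440],(640,576),interpolation=2))
E
```

```text
t: 23.55
tool_pos: [0.5956, 0.134, 0.195]
tcp_rot: [-0.022, 0.672, 0.74, -0.034]
force: [-0.4, 0.3, -4.1]
gripper_width: 0.044
t 23.55 base [0.5882 0.1311 0.1007] need tool cm [-0.03 -0.09  3.59] dz world -0.0357 F [-0.4  0.3 -4.1] tcp z 0.195
down in tool x,y (deg): [0.7  4.59]
```

View pics/w8.png

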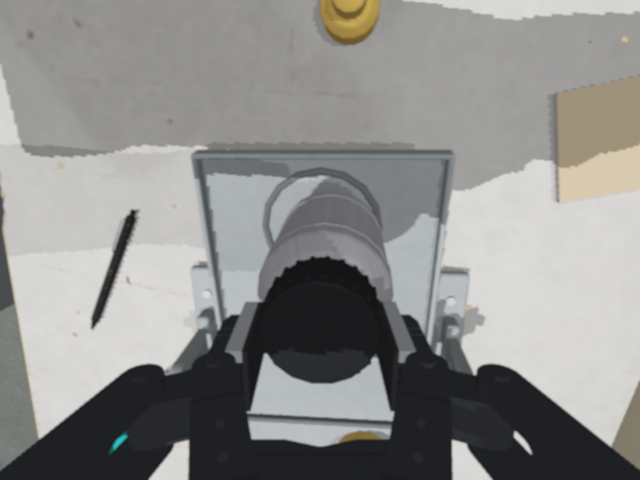

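View pics/s8.png

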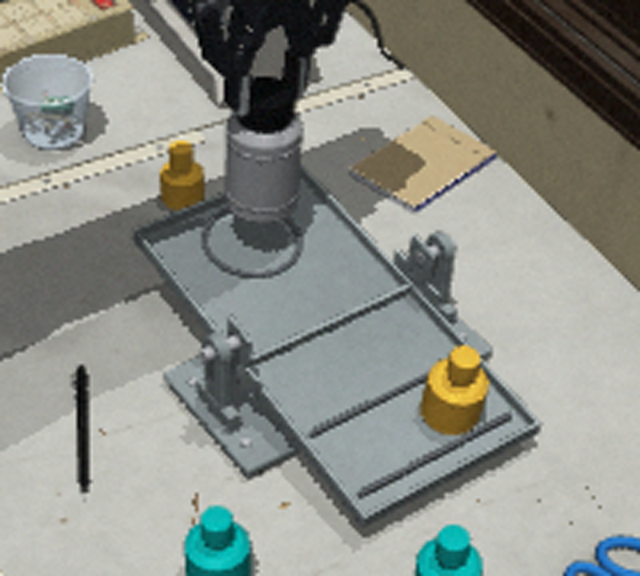

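The canister hangs over the ring, which shows around (322,235) in the wrist view. The middle weight is still between the ribs. Descending.

```bash
python3 -m handwheel '[[0.6,[0,0,1.5],0],[0.6,[0,-0.1,1.5],0],[0.6,[0,0,0.3],0],[0.6,[0,0,0],0],[0.6,[0,0,0],0]]'
python3 -c "from h import *;base(np.r_[RING,.055],.0947,-.001)"
```

```text
t: 24.15
tool_pos: [0.5897, 0.1332, 0.1617]
tcp_rot: [-0.021, 0.672, 0.74, -0.033]
force: [0.2, 0.3, -4.9]
gripper_width: 0.044
t 24.15 base [0.5827 0.1303 0.0673] need tool cm [-0.04  0.28  1.21] dz world -0.0123 F [ 0.2  0.3 -4.9] tcp z 0.1617
down in tool x,y (deg): [0.74 4.4 ]
```

```bash
python3 -m handwheel '[[0.6,[0,0.3,0.3],0],[0.6,[0,0,0.3],0],[0.6,[0,0,0],0],[0.6,[0,0,0.3],0],[0.6,[0,0,0],0]]'
python3 -c "from h import *;base(np.r_[RING,.047],.0947,-.001)"
```

```text
t: 24.65
tool_pos: [0.5929, 0.1329, 0.154]
tcp_rot: [-0.02, 0.672, 0.74, -0.032]
force: [-1.3, -1.5, -3.2]
gripper_width: 0.0445
t 24.65 base [0.5861 0.1299 0.0596] need tool cm [ 0.04 -0.06  1.26] dz world -0.0126 F [-1.3 -1.5 -3.2] tcp z 0.154
down in tool x,y (deg): [0.81 4.28]
```

```bash
python3 -m handwheel '[[0.6,[0,0,0.3],0],[0.6,[0,0,0.3],0],[0.6,[0,0,0],0]]'
python3 -c "from h import *;base(np.r_[RING,.047],.0947,-.001)"
python3 -m handwheel '[[0.6,[0,0,0.3],0],[0.6,[0,0,0.2],0],[0.6,[0,0,0],0]]'
python3 -c "from h import *;base(np.r_[RING,.047],.0947,-.001)"
```

```text
t: 24.95
tool_pos: [0.5927, 0.1325, 0.148]
tcp_rot: [-0.019, 0.672, 0.74, -0.032]
force: [-0.9, -0.9, -3.8]
gripper_width: 0.0447
t 24.95 base [0.586  0.1294 0.0536] need tool cm [ 0.08 -0.08  0.67] dz world -0.0066 F [-0.9 -0.9 -3.8] tcp z 0.148
down in tool x,y (deg): [0.85 4.24]
t: 25.25
tool_pos: [0.5926, 0.1321, 0.143]
tcp_rot: [-0.019, 0.672, 0.74, -0.032]
force: [-1.0, -0.4, -1.5]
gripper_width: 0.044
t 25.25 base [0.586  0.129  0.0486] need tool cm [ 0.11 -0.12  0.17] dz world -0.0016 F [-1.  -0.4 -1.5] tcp z 0.143
down in tool x,y (deg): [0.88 4.2 ]
```

```bash
python3 -m handwheel '[[0.6,[0.1,-0.1,0.3],0],[0.6,[0,0,0.3],0],[0.6,[0,0,0],0]]'
python3 - <<'E'
from h import *
base(np.r_[RING,.045],.0947,-.001)
p,d=get_image("scene");cv2.imwrite("pics/s9.png",cv2.resize(p[120:300,240:440],(640,576),interpolation=2))
E
```

```text
t: 25.55
tool_pos: [0.5922, 0.1333, 0.1378]
tcp_rot: [-0.018, 0.672, 0.74, -0.031]
force: [-1.0, 0.0, -1.0]
gripper_width: 0.0441
t 25.55 base [0.5859 0.1303 0.0434] need tool cm [-0.02 -0.14 -0.15] dz world 0.0016 F [-1.  0. -1.] tcp z 0.1378
down in tool x,y (deg): [0.86 4.03]
```

View pics/s9.png

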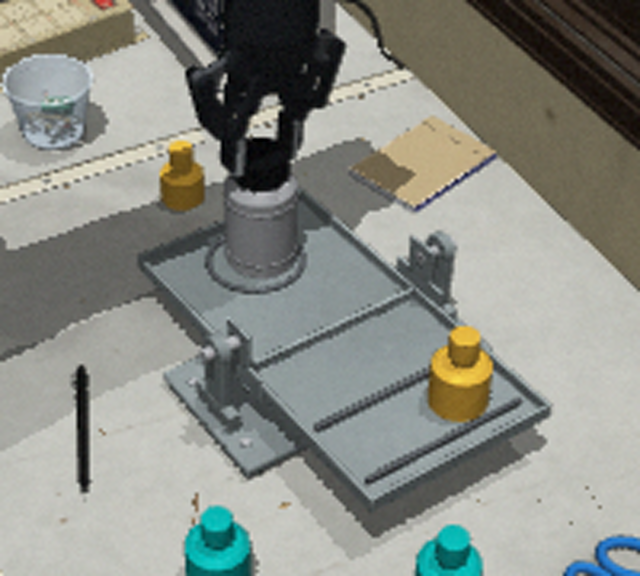

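The canister stands in the ring and the tray is about level. I'll ride it down gently toward the ring-side stop, then release slowly.

```bash
python3 -m handwheel '[[0.6,[-0.1,0,0.3],0],[0.6,[-0.1,0,0.3],0],[0.6,[-0.1,0,0.3],0],[0.6,[0,0,0],0]]' 20
python3 -c "from h import *;base(np.r_[RING,.045],.0947,-.001)"
```

```text
t: 26.0
tool_pos: [0.5928, 0.1308, 0.1304]
tcp_rot: [-0.018, 0.672, 0.74, -0.03]
force: [-1.0, -0.6, 2.0]
gripper_width: 0.044
t 26.0 base [0.5866 0.128  0.036 ] need tool cm [ 0.21 -0.24 -0.89] dz world 0.009 F [-1.  -0.6  2. ] tcp z 0.1304
down in tool x,y (deg): [0.76 3.89]
```

```bash
python3 -m handwheel '[[0.48,[0,0,0],0],[0.475,[0,0,0],0],[0.47,[0,0,0],0],[0.465,[0,0,0],0],[0.46,[0,0,0],0],[0.45,[0,0,0],0],[0.44,[0,0,0],0],[0.42,[0,0,0],0]]'
python3 -m handwheel '[[0.35,[0,0,0],0],[0.2,[0,0,0],0],[0.05,[0,0,0],0],[0.05,[0,0,0],0],[0.05,[0,0,0],0]]'
python3 - <<'E'
from h import *
base(np.r_[RING,.045],.0947,-.001)
p,d=get_image("scene");cv2.imwrite("pics/s10.png",cv2.resize(p[120:300,240:440],(640,576),interpolation=2))
E
```

```text
t: 26.8
tool_pos: [0.5931, 0.1315, 0.1296]
tcp_rot: [-0.018, 0.672, 0.74, -0.029]
force: [-0.5, 0.8, 0.1]
gripper_width: 0.0495
t: 27.3
tool_pos: [0.5945, 0.1311, 0.1301]
tcp_rot: [-0.017, 0.672, 0.74, -0.028]
force: [0.2, 0.4, -0.2]
gripper_width: 0.0808
t 27.3 base [0.5886 0.1284 0.0356] need tool cm [ 0.18 -0.45 -0.91] dz world 0.0094 F [ 0.2  0.4 -0.2] tcp z 0.1301
down in tool x,y (deg): [0.69 3.69]
```

View pics/s10.png

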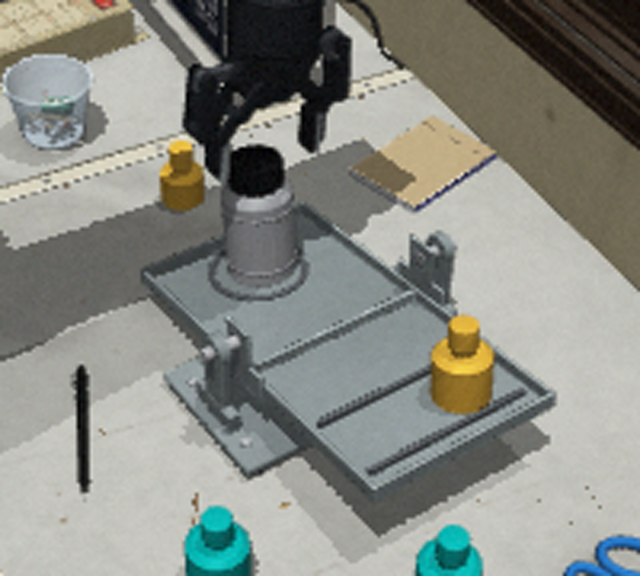

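The canister stands upright in the ring and the tray has tipped to the ring side as expected. Retracting, then on to the small weight.

```bash
python3 -m handwheel '[[0.05,[0,0,-3],0],[0.05,[0,0,-4],0],[0.05,[0,0,-3],0],[0.05,[0,0,0],0],[0.3,[4,0,0],0],[0.3,[4,0,0],0],[0.4,[4,0,0],0],[0.4,[1,0,0],0],[0.4,[0,0,0],0],[0.4,[0,0,0],0]]'
python3 - <<'E'
from h import *
tiltdeg();go([.588,.282,.12])
p,d=get_image("wrist");cv2.imwrite("pics/w11.png",p);np.save("pics/w11.npy",d)
p,d=get_image("top");cv2.imwrite("pics/t11.png",p);np.save("pics/t11.npy",d)
c=camera_info("wrist");print(proj(c,[.588,.282,.06]))
E
```

```text
t: 28.35
tool_pos: [0.5871, 0.2643, 0.2278]
tcp_rot: [-0.018, 0.673, 0.739, -0.03]
force: [-0.1, -0.3, 0.1]
gripper_width: 0.0514
down in tool x,y (deg): [0.8  3.95]
t 28.35 pos [0.5871 0.2643 0.2278] tilt 4.03 need cm [ 1.91  0.99 10.71] spin -0.18 F [-0.1 -0.3  0.1] w 0.0514 q [0.32 0.36 0.08 1.36 0.   1.8 ]
(np.float64(337.631132267934), np.float64(193.17120183974714))
```

View pics/w11.png

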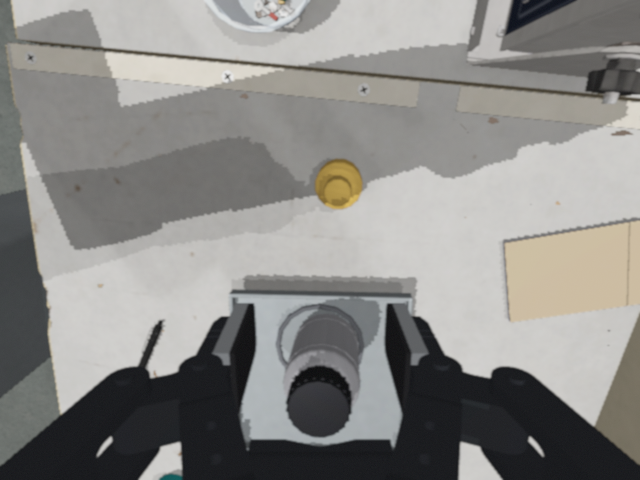

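View pics/t11.png

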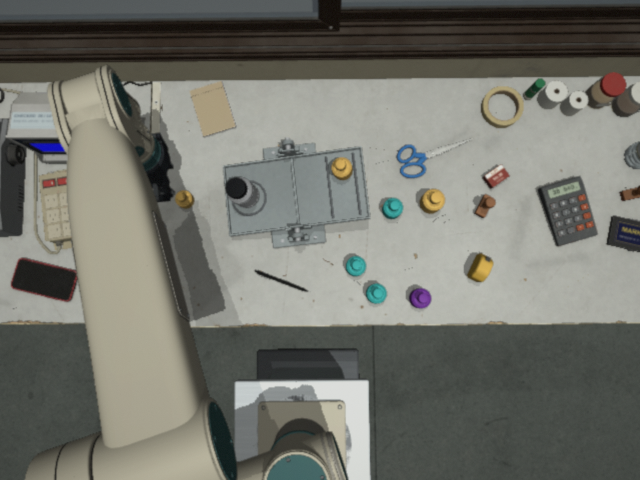

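The small weight's knob is at (338,190) in the wrist view, and the canister is in the ring at (320,370). From the top, the middle weight is in the lane at (342,167). Refining the small weight's position.

```bash
python3 - <<'E'
from h import *
c=camera_info("wrist");d=np.load("pics/w11.npy");C=cloud(c,d)
print([x.round(4) if hasattr(x,'round') else x for x in topcentre(C,d,338,190,.08,r=30,band=.006)])
go([.5885,.283,.10])
E
python3 -m handwheel '[[0.4,[1.2,0.2,3.5],0],[0.4,[0,0,3.5],0],[0.4,[0,0,3],0],[0.4,[0,0,0],0],[0.4,[0,0,0],0]]'
python3 -c "from h import *;tiltdeg();go([.5885,.283,.044])"
```

```text
[np.float64(0.0609), array([0.587 , 0.2823, 0.0584]), array([0.5872, 0.283 , 0.0595]), array([0.022 , 0.0224, 0.007 ]), 624]
t 28.45 pos [0.5873 0.2636 0.2279] tilt 4.03 need cm [ 2.09  1.18 12.72] spin -0.25 F [ 0.1 -0.2  0.2] w 0.051 q [0.32 0.36 0.08 1.36 0.   1.8 ]
t: 28.95
tool_pos: [0.5852, 0.2679, 0.1281]
tcp_rot: [-0.016, 0.677, 0.735, -0.028]
force: [0.5, -0.6, 0.8]
gripper_width: 0.0513
down in tool x,y (deg): [0.81 3.62]
t 28.95 pos [0.5852 0.2679 0.1281] tilt 3.72 need cm [1.59 0.98 8.34] spin -0.76 F [ 0.5 -0.6  0.8] w 0.0513 q [ 0.33  0.42 -0.05  1.16  0.    1.82]
```

```bash
python3 -m handwheel '[[0.4,[1.6,-5,0],-0.8],[0.4,[0,-5,0],0],[0.4,[0,0,0],0],[0.4,[0,0,0],0],[0.4,[0,5,0],0],[0.4,[0,0,0],0],[0.4,[0,0,0],0],[0.4,[0,5,0],0],[0.4,[0,0,0],0],[0.4,[0,0,0],0]]'
python3 -c "from h import *;tiltdeg();go([.5873,.283,.044])"
python3 -m handwheel '[[0.4,[0,-5,0],0],[0.4,[0,-5,0],0],[0.4,[0,0,0],0],[0.4,[0,0,0],0],[0.4,[0,5,0],0],[0.4,[0,0,0],0],[0.4,[0,0,0],0],[0.4,[0,5,0],0],[0.4,[0,0,0],0],[0.4,[0,0,0],0]]'
python3 -c "from h import *;tiltdeg();go([.5873,.283,.044])"
```

```text
t: 29.95
tool_pos: [0.5885, 0.2799, 0.1345]
tcp_rot: [-0.015, 0.674, 0.738, -0.025]
force: [-1.1, 0.1, 0.2]
gripper_width: 0.0509
down in tool x,y (deg): [0.71 3.29]
t 29.95 pos [0.5885 0.2799 0.1345] tilt 3.36 need cm [0.43 0.43 9.04] spin -0.39 F [-1.1  0.1  0.2] w 0.0509 q [ 0.34  0.42 -0.03  1.17  0.    1.82]
t: 30.95
tool_pos: [0.587, 0.278, 0.133]
tcp_rot: [-0.015, 0.675, 0.737, -0.026]
force: [0.2, -0.2, 0.6]
gripper_width: 0.051
down in tool x,y (deg): [0.76 3.32]
t 30.95 pos [0.587 0.278 0.133] tilt 3.41 need cm [0.61 0.59 8.88] spin -0.5 F [ 0.2 -0.2  0.6] w 0.051 q [ 0.34  0.42 -0.04  1.17  0.    1.83]
```

Not worth more cycles. Going down on the weight.

```bash
python3 -m handwheel '[[0.4,[0.6,0.5,0],-0.5],[0.4,[0,0,0],0],[0.4,[0,0,2],0],[0.4,[0,0,2],0],[0.4,[0,0,2],0],[0.4,[0,0,0],0],[0.4,[0,0,0],0]]'
python3 -c "from h import *;tiltdeg();go([.5873,.283,.044])"
```

```text
t: 31.65
tool_pos: [0.5911, 0.2867, 0.0789]
tcp_rot: [-0.012, 0.671, 0.741, -0.02]
force: [-0.2, -0.4, 0.0]
gripper_width: 0.051
down in tool x,y (deg): [0.54 2.57]
t 31.65 pos [0.5911 0.2867 0.0789] tilt 2.62 need cm [-0.3  -0.26  3.51] spin 0.18 F [-0.2 -0.4  0. ] w 0.051 q [ 0.35  0.47 -0.09  1.06  0.    1.82]
```

```bash
python3 -m handwheel '[[0.4,[-0.3,-0.2,1],0],[0.4,[0,0,1],0],[0.4,[0,0,0.8],0],[0.4,[0,0,0],0],[0.4,[0,0,0],0]]'
python3 -c "from h import *;tiltdeg();go([.5873,.283,.044])"
```

```text
t: 32.15
tool_pos: [0.5898, 0.2838, 0.0524]
tcp_rot: [-0.01, 0.671, 0.741, -0.017]
force: [1.1, -0.1, -0.7]
gripper_width: 0.0512
down in tool x,y (deg): [0.47 2.27]
t 32.15 pos [0.5898 0.2838 0.0524] tilt 2.31 need cm [-0.04 -0.22  0.85] spin 0.21 F [ 1.1 -0.1 -0.7] w 0.0512 q [ 0.35  0.49 -0.12  1.    0.    1.82]
```

```bash
python3 -m handwheel '[[0.4,[0,-0.2,0.6],0],[0.4,[0,0,0.1],0],[0.4,[0,0,0],0],[0.9,[0,0,0],0],[0.9,[0,0,0],0],[0.9,[0,0,0],0],[0.9,[0,0,0],0]]' 25
python3 -c "from h import *;tiltdeg();go([.5873,.283,.044])"
python3 -m handwheel '[[0.9,[0,0,-3],0],[0.9,[0,0,0],0],[0.9,[0,0,-5],0],[0.9,[0,0,0],0],[0.9,[0,0,-5],0],[0.9,[0,0,0],0],[0.9,[0,0,-3],0],[0.9,[0,0,0],0],[0.9,[0,0,0],0]]'
python3 - <<'E'
from h import *
tiltdeg();base(np.r_[LANE-.037*XH,.15],.0465)
p,d=get_image("wrist");cv2.imwrite("pics/w12.png",p);np.save("pics/w12.npy",d)
E
```

```text
t: 32.85
tool_pos: [0.588, 0.2837, 0.0457]
tcp_rot: [-0.01, 0.671, 0.741, -0.017]
force: [-0.6, -0.3, -0.6]
gripper_width: 0.0218
down in tool x,y (deg): [0.45 2.19]
t 32.85 pos [0.588  0.2837 0.0457] tilt 2.24 need cm [-0.06 -0.07  0.17] spin 0.21 F [-0.6 -0.3 -0.6] w 0.0218 q [ 0.35  0.49 -0.13  0.99  0.    1.82]
t: 33.75
tool_pos: [0.5853, 0.2823, 0.1867]
tcp_rot: [-0.015, 0.671, 0.741, -0.026]
force: [-0.7, -0.3, -3.6]
gripper_width: 0.0217
down in tool x,y (deg): [0.72 3.29]
t 33.75 base [0.5827 0.2815 0.1403] need tool cm [-38.09  -5.13  -0.2 ] dz world 0.0097 F [-0.7 -0.3 -3.6] tcp z 0.1867
down in tool x,y (deg): [0.72 3.29]
```

View pics/w12.png

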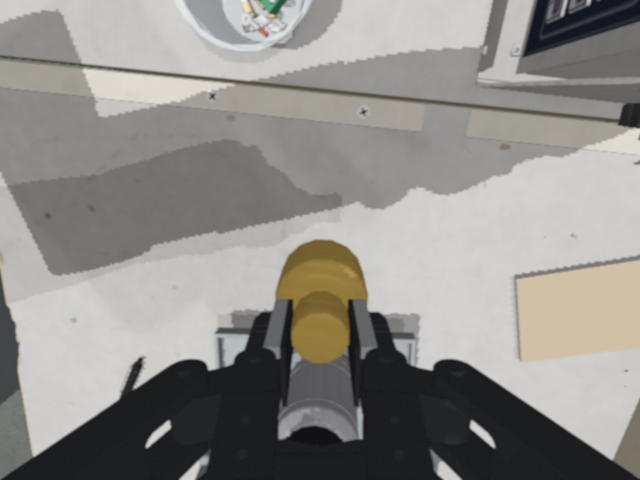

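The small weight is held: width 22 mm, load about -3 N. The straight path crosses the canister, so I'll lift well above it first.

```bash
python3 -m handwheel '[[0.9,[0,0,-4.5],0],[0.9,[0,0,0],0],[0.9,[0,0,-4],0],[0.9,[0,0,0],0],[0.9,[-4,-0.5,0],0],[0.9,[-4,-0.5,0],0],[0.9,[0,0,0],0]]'
python3 -c "from h import *;base(np.r_[LANE-.037*XH,.15],.0465)"
```

```text
t: 34.5
tool_pos: [0.5827, 0.2004, 0.2622]
tcp_rot: [-0.019, 0.669, 0.742, -0.033]
force: [0.2, 0.4, -2.4]
gripper_width: 0.0221
t 34.5 base [0.5793 0.1993 0.2158] need tool cm [-29.8   -3.53   7.38] dz world -0.0658 F [ 0.2  0.4 -2.4] tcp z 0.2622
down in tool x,y (deg): [0.98 4.26]
```

```bash
python3 -m handwheel '[[0.9,[-4.5,-0.5,0],0],[0.9,[-4.5,-0.5,0],0],[0.9,[-4.5,-0.5,0],0],[0.9,[-4.5,-0.5,0],0],[0.9,[-4.5,-0.5,0],0],[0.9,[-4.5,-0.5,0],0],[0.9,[-1.5,0,0],0],[0.9,[0,0,0],0],[0.9,[0,0,0],0]]'
python3 - <<'E'
from h import *
base(np.r_[LANE-.037*XH,.15],.0465);go([.57,-.1,.1])
p,d=get_image("wrist");cv2.imwrite("pics/w13.png",p);np.save("pics/w13.npy",d)
p,d=get_image("scene");cv2.imwrite("pics/s13.png",cv2.resize(p[120:300,240:440],(640,576),interpolation=2))
E
```

```text
t: 35.4
tool_pos: [0.5856, -0.0924, 0.2606]
tcp_rot: [-0.02, 0.668, 0.743, -0.031]
force: [0.5, 0.0, -1.7]
gripper_width: 0.0216
t 35.4 base [ 0.5823 -0.0933  0.2142] need tool cm [-0.71 -0.87  6.51] dz world -0.0642 F [ 0.5  0.  -1.7] tcp z 0.2606
down in tool x,y (deg): [0.69 4.15]
t 35.4 pos [ 0.5856 -0.0924  0.2606] tilt 4.21 need cm [-0.4  -0.47 16.14] spin 0.54 F [ 0.5  0.  -1.7] w 0.0216 q [-0.25  0.25  0.    1.38 -0.04  1.22]
```

View pics/w13.png

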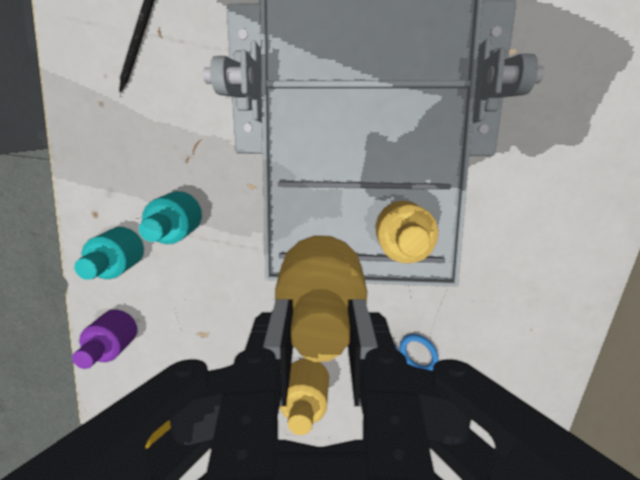

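View pics/s13.png

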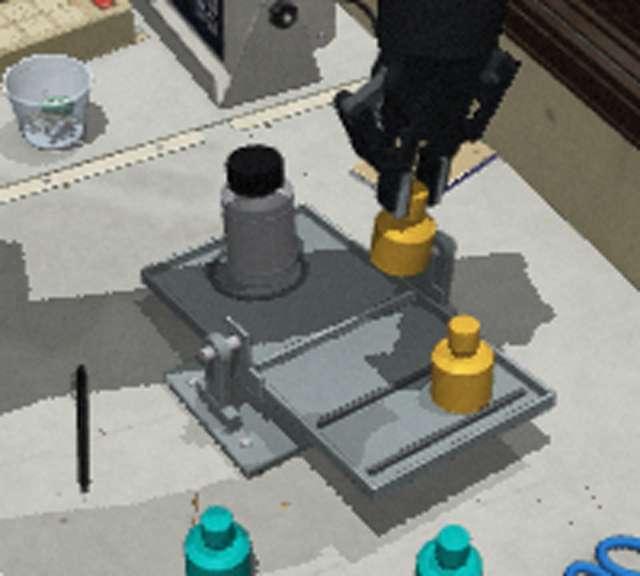

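The small weight hangs in front of the lane. The middle weight stands between the ribs at (408,232) in the wrist view, and the near lane spot is clear. Descending.

```bash
python3 -m handwheel '[[0.9,[-0.7,-0.4,0],0.5],[0.9,[0,0,0],0],[0.9,[0,0,3.5],0],[0.9,[0,0,3.5],0],[0.9,[0,0,3],0],[0.9,[0,0,0],0],[0.9,[0,0,0],0]]'
python3 - <<'E'
from h import *
base(np.r_[LANE-.037*XH,.065],.0465)
E
```

```text
t: 36.2
tool_pos: [0.5777, -0.0955, 0.1621]
tcp_rot: [-0.017, 0.668, 0.744, -0.029]
force: [0.5, -0.8, -1.9]
gripper_width: 0.0219
t 36.2 base [ 0.5747 -0.0965  0.1157] need tool cm [-0.48 -0.22  5.1 ] dz world -0.0507 F [ 0.5 -0.8 -1.9] tcp z 0.1621
down in tool x,y (deg): [0.78 3.75]
```

```bash
python3 -m handwheel '[[0.9,[-0.5,-0.1,0],0.3],[0.9,[0,0,0],0],[0.9,[0,0,1.5],0],[0.9,[0,0,1.5],0],[0.9,[0,0,1],0],[0.9,[0,0,0],0],[0.9,[0,0,0],0]]'
python3 - <<'E'
from h import *
base(np.r_[LANE-.037*XH,.065],.0465)
p,d=get_image("wrist");cv2.imwrite("pics/w14.png",p)
E
```

```text
t: 36.9
tool_pos: [0.5804, -0.1031, 0.127]
tcp_rot: [-0.011, 0.67, 0.742, -0.026]
force: [0.2, -0.9, -2.0]
gripper_width: 0.0215
t 36.9 base [ 0.578  -0.1042  0.0806] need tool cm [ 0.28 -0.72  1.59] dz world -0.0156 F [ 0.2 -0.9 -2. ] tcp z 0.127
down in tool x,y (deg): [1.07 3.03]
```

View pics/w14.png

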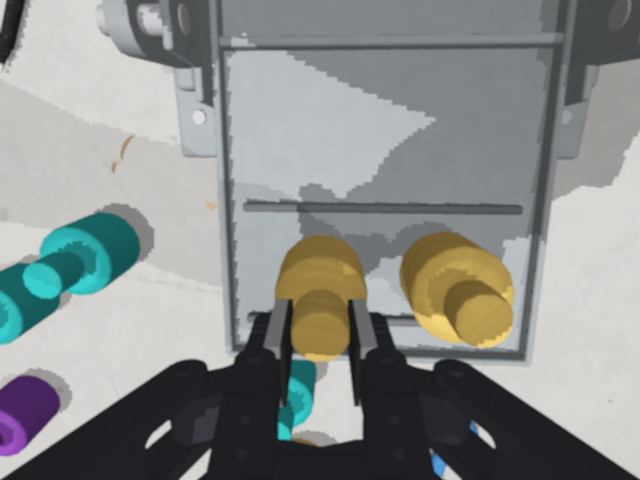

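```bash
python3 -m handwheel '[[0.9,[0.2,-0.7,0],0],[0.9,[0,0,0],0],[0.9,[0,0,0.6],0],[0.9,[0,0,0],0],[0.9,[0,0,0.4],0],[0.9,[0,0,0],0]]'
python3 - <<'E'
from h import *
base(np.r_[LANE-.037*XH,.055],.0465)
E
```

```text
t: 37.55
tool_pos: [0.5729, -0.1021, 0.1182]
tcp_rot: [-0.01, 0.67, 0.742, -0.025]
force: [-0.3, -0.3, -2.5]
gripper_width: 0.0219
t 37.55 base [ 0.5707 -0.1033  0.0718] need tool cm [0.12 0.   1.68] dz world -0.0168 F [-0.3 -0.3 -2.5] tcp z 0.1182
down in tool x,y (deg): [1.13 2.88]
```

```bash
python3 -m handwheel '[[0.9,[0.1,0,0.5],0],[0.9,[0,0,0],0],[0.9,[0,0,0.5],0],[0.9,[0,0,0],0]]'
python3 -c "from h import *;base(np.r_[LANE-.037*XH,.045],.0465)"
python3 -m handwheel '[[0.9,[0,0,0.4],0],[0.9,[0,0,0],0],[0.9,[0,0,0.3],0],[0.9,[0,0,0],0]]'
python3 -c "from h import *;base(np.r_[LANE-.037*XH,.045],.0465)"
```

```text
t: 37.95
tool_pos: [0.5724, -0.1013, 0.1071]
tcp_rot: [-0.01, 0.67, 0.742, -0.025]
force: [-0.2, -0.5, -1.9]
gripper_width: 0.0215
t 37.95 base [ 0.5701 -0.1024  0.0606] need tool cm [0.03 0.05 1.56] dz world -0.0156 F [-0.2 -0.5 -1.9] tcp z 0.1071
down in tool x,y (deg): [1.12 2.9 ]
t: 38.35
tool_pos: [0.5721, -0.1012, 0.0999]
tcp_rot: [-0.01, 0.67, 0.742, -0.025]
force: [-1.3, 0.4, -2.0]
gripper_width: 0.0212
t 38.35 base [ 0.5699 -0.1023  0.0534] need tool cm [-0.01  0.03  0.84] dz world -0.0084 F [-1.3  0.4 -2. ] tcp z 0.0999
down in tool x,y (deg): [1.09 2.88]
```

```bash
python3 -m handwheel '[[0.9,[0,0,0.4],0],[0.9,[0,0,0],0],[0.9,[0,0,0.3],0],[0.9,[0,0,0],0]]'
python3 - <<'E'
from h import *
base(np.r_[LANE-.037*XH,.045],.0465)
p,d=get_image("scene");cv2.imwrite("pics/s15.png",cv2.resize(p[120:300,240:440],(640,576),interpolation=2))
E
```

```text
t: 38.75
tool_pos: [0.572, -0.1013, 0.0929]
tcp_rot: [-0.01, 0.67, 0.742, -0.025]
force: [-0.4, 0.5, -0.2]
gripper_width: 0.0218
t 38.75 base [ 0.5698 -0.1024  0.0464] need tool cm [-0.01  0.    0.14] dz world -0.0014 F [-0.4  0.5 -0.2] tcp z 0.0929
down in tool x,y (deg): [1.08 2.84]
```

View pics/s15.png

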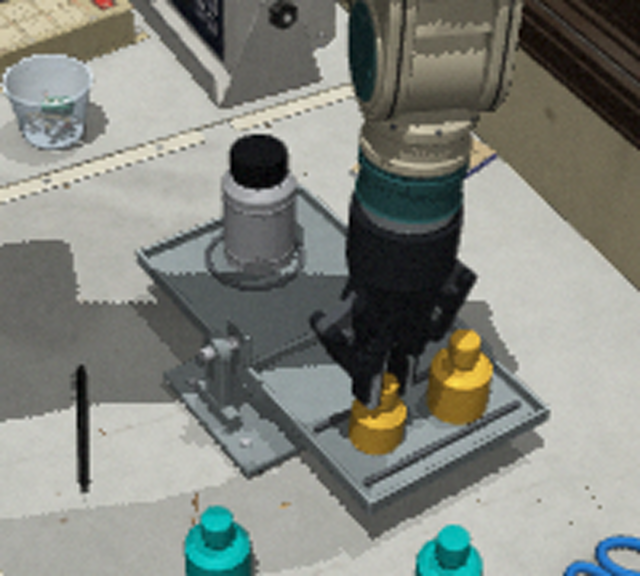

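The small weight is down in the lane, the wrist load is near zero, and the tray is nearly level. Releasing slowly.

```bash
python3 -m handwheel '[[0.74,[0,0,0.1],0],[0.735,[0,0,0],0],[0.73,[0,0,0],0],[0.725,[0,0,0],0],[0.72,[0,0,0],0],[0.71,[0,0,0],0],[0.7,[0,0,0],0],[0.67,[0,0,0],0],[0.62,[0,0,0],0],[0.56,[0,0,0],0]]'
python3 - <<'E'
from h import *
base(np.r_[LANE-.037*XH,.045],.0465)
p,d=get_image("scene");cv2.imwrite("pics/s16.png",cv2.resize(p[120:300,240:440],(640,576),interpolation=2))
E
```

```text
t: 39.8
tool_pos: [0.5733, -0.1021, 0.093]
tcp_rot: [-0.008, 0.67, 0.742, -0.024]
force: [0.0, 0.8, -0.4]
gripper_width: 0.0375
t 39.8 base [ 0.5712 -0.1033  0.0465] need tool cm [ 0.09 -0.12  0.16] dz world -0.0015 F [ 0.   0.8 -0.4] tcp z 0.093
down in tool x,y (deg): [1.19 2.7 ]
```

View pics/s16.png

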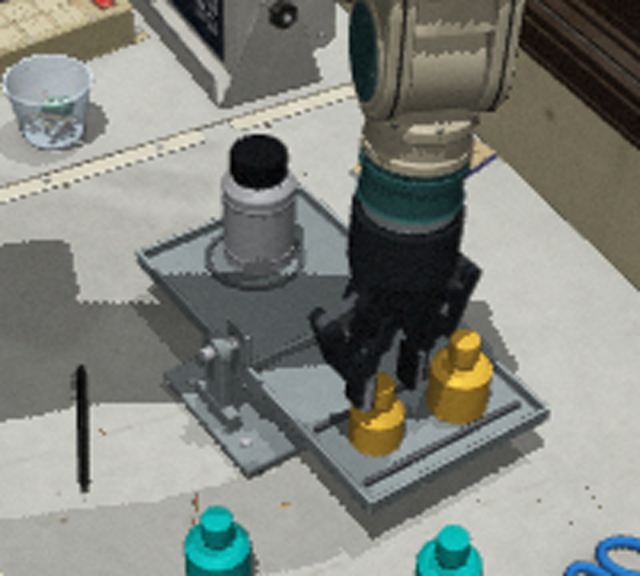

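```bash
python3 -m handwheel '[[0.56,[0,0,-1.5],0],[0.56,[0,0,-3],0],[0.56,[0,0,-4],0],[0.56,[0,0,-4],0],[0.56,[-3,-4,-1],0],[0.56,[-3,-4,-1],0],[0.56,[-3,-4,-1],0],[0.56,[-4,-3,0],0],[0.56,[-4,0,0],0],[0.56,[0,0,0],0]]'
python3 - <<'E'
from h import *
go([.5,-.1,.2])
p,d=get_image("wrist");cv2.imwrite("pics/w17.png",p);np.save("pics/w17.npy",d)
p,d=get_image("top");cv2.imwrite("pics/t17.png",p);np.save("pics/t17.npy",d)
cv2.imwrite("pics/t17c.png",cv2.resize(p[135:255,205:385],(720,480),interpolation=2))
p,d=get_image("scene");cv2.imwrite("pics/s17.png",cv2.resize(p[120:300,240:440],(640,576),interpolation=2));np.save("pics/s17.npy",d);cv2.imwrite("pics/s17f.png",p)
E
```

```text
t: 40.85
tool_pos: [0.4514, -0.2856, 0.2776]
tcp_rot: [0.001, 0.668, 0.744, -0.024]
force: [0.1, 0.3, 0.4]
gripper_width: 0.0376
t 40.85 pos [ 0.4514 -0.2856  0.2776] tilt 2.75 need cm [18.18  7.07  6.92] spin 0.6 F [0.1 0.3 0.4] w 0.0376 q [-0.66  0.1  -0.15  1.33 -0.05  0.81]
```

View pics/s17.png

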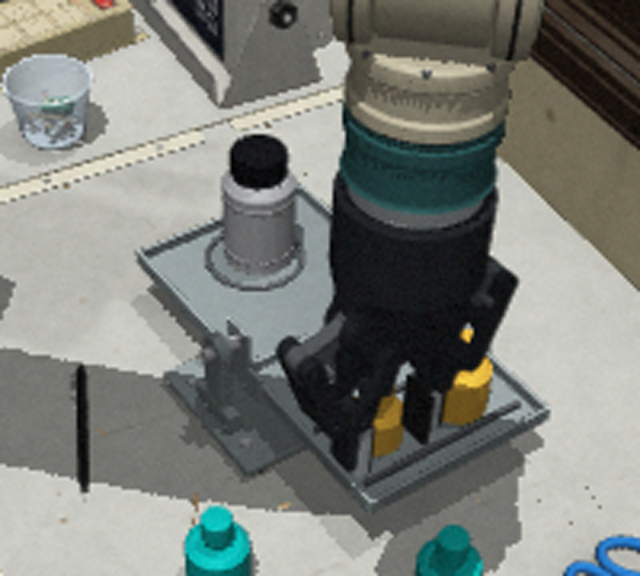

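View pics/t17c.png

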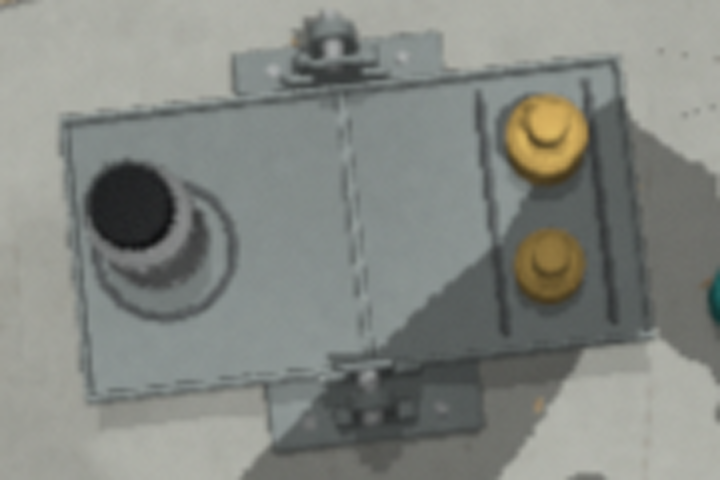

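All three are standing on a nearly level tray. Next I'll measure tilt and positions from the depth.

```bash
cat > chk.py <<'E'
from h import *
import sys
n=sys.argv[1]
c=camera_info("top");D=np.load(f"pics/{n}.npy");C=cloud(c,D);ok=D>0
loc=np.stack([(C[...,:2]-CEN)@XH,(C[...,:2]-CEN)@YH,C[...,2]],-1)
x,y,z=[loc[...,i] for i in range(3)]
m=ok&(abs(x)<.08)&(abs(y)<.16)&(z>.025)&(z<.07)&~((abs(y)<.02)|(y<-.07)|((y>.06)))
m|=ok&(abs(x)<.08)&(abs(y)>.05)&(abs(y)<.16)&(z>.025)&(z<.0628)&(((y<-.06)&(abs(x)>.075))|((y>.06)&(x<-.05)))
P=loc[m]
for _ in range(4):
    A=np.c_[P[:,:2],np.ones(len(P))];s=np.linalg.lstsq(A,P[:,2],rcond=None)[0];r=P[:,2]-A@s;P=P[abs(r)<.004]
print("tilt(y) rad",s[1].round(4),"roll x",s[0].round(4),"z0",s[2].round(4),len(P))
th=s[1]
for nm,y0,h,sel in(("can",.115,.11,(y>.05)),("mid",-.115,.07,(y<-.05)&(x>0)),("small",-.115,.06,(y<-.05)&(x<0))):
    f=.045+h; zz=z-th*y
    k=loc[ok&sel&(abs(x)<.1)&(abs(y)<.2)&(zz>f-.006)&(zz<f+.012)]
    ctr=(k.max(0)+k.min(0))/2; print(nm,"local xyz top centre",ctr.round(4),k.mean(0).round(4),"ext",np.ptp(k,axis=0).round(4),"base est y rel",(ctr[1]+th*(h-.04)-(y0)).round(4),len(k))
E
python3 chk.py t17
```

```text
tilt(y) rad -0.0161 roll x -0.002 z0 0.045 2610
can local xyz top centre [0.0079 0.1181 0.1535] [0.0071 0.1179 0.1532] ext [0.0464 0.0476 0.013 ] base est y rel 0.002 343
mid local xyz top centre [ 0.0383 -0.1183  0.1166] [ 0.0376 -0.1186  0.1164] ext [0.0232 0.0215 0.0105] base est y rel -0.0038 83
small local xyz top centre [-0.0356 -0.113   0.108 ] [-0.0366 -0.1129  0.1063] ext [0.0216 0.0211 0.0114] base est y rel 0.0017 75
```

```bash
python3 -m handwheel '[[0.56,[0,0,0],0],[0.56,[0,0,0],0],[0.56,[0,0,0],0]]'; python3 - <<'E'
from h import *
p,d=get_image("top");cv2.imwrite("pics/t18.png",p);np.save("pics/t18.npy",d)
c=camera_info("top")
for n in("t17","t18"):
    D=np.load(f"pics/{n}.npy");C=cloud(c,D)
    q=C[(D>0)&(C[...,2]>.147)&(C[...,2]<.162)&(np.linalg.norm(C[...,:2]-RING,axis=-1)<.045)]
    q0=(q.max(0)+q.min(0))/2
    q=q[np.linalg.norm(q[:,:2]-q0[:2],axis=1)<.019]
    s=np.linalg.lstsq(np.c_[q[:,:2],np.ones(len(q))],q[:,2],rcond=None)[0];print(n,"cap plane slopes",s[:2].round(3),len(q))
# other objects
m0=cv2.imread("pics/top0.png");m1=p
for nm,(u,v) in dict(large=(433,200),stamp=(485,206),tape=(481,267),pen=(281,281)).items():
    a=m0[v-16:v+16,u-28:u+28].astype(int);b=m1[v-16:v+16,u-28:u+28].astype(int);print(nm,np.abs(a-b).mean().round(1))
print(get_state()["t"])
E
python3 chk.py t18
```

```text
t: 41.3
tool_pos: [0.4516, -0.2778, 0.2763]
tcp_rot: [-0.002, 0.665, 0.747, -0.023]
force: [0.3, 0.1, -0.3]
gripper_width: 0.0375
t17 cap plane slopes [-0.024  0.008] 231
t18 cap plane slopes [ 0.053 -0.013] 226
large 29.5
stamp 32.3
tape 29.5
pen 51.1
41.35
tilt(y) rad -0.0141 roll x 0.0005 z0 0.045 2606
can local xyz top centre [0.0077 0.1184 0.1542] [0.0072 0.1179 0.1531] ext [0.0481 0.0477 0.0134] base est y rel 0.0024 345
mid local xyz top centre [ 0.0376 -0.1184  0.117 ] [ 0.0377 -0.1185  0.1158] ext [0.0241 0.0213 0.0115] base est y rel -0.0038 85
small local xyz top centre [-0.0365 -0.1129  0.1073] [-0.0367 -0.1128  0.1062] ext [0.0216 0.0212 0.0117] base est y rel 0.0019 76
```

View pics/t18.png

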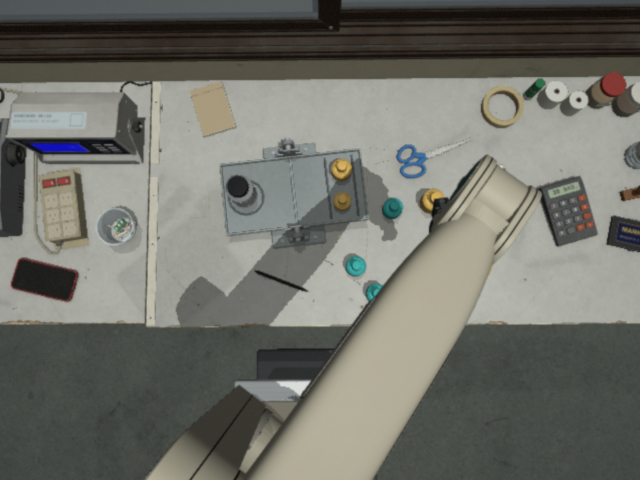

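```bash
python3 -c "
from workcell import *
print(close_job(),get_state()['t'])"
```

```text
the job is handed in; nothing more can be done
the job is handed in; nothing more can be done
```

The job was handed in at about 41 s of the 72 s. The canister stands in the ring, the middle and small brass weights stand side by side in the lane, and the arm is clear of everything. `close_job()` gave no verdict.

I placed them in the order middle weight, canister, small weight. Each was ridden down with the tray and let go slowly.

Last checks, from top-camera depth:

| Item | Measured | Limit |
|---|---|---|
| Tray tilt (two readings) | -0.016 and -0.014 rad | ±0.05 rad |
| Canister offset from ring centre | about +8 mm in x, +2 mm in y | ±15 mm each |
| Middle weight | about 4 mm off the lane's centre line, +38 mm along it | 15 mm, 66 mm |
| Small weight | about 2 mm off the lane's centre line, -36 mm along it | 15 mm, 66 mm |

- **Uprightness:** the two cap-plane fits for the canister disagreed (-0.024 and +0.053 rad along x). I took this as depth noise. The cap's height fits the canister standing flat, and the pictures show all three upright.
- **Things left alone:** I did not confirm numerically that the largest weight, stamp, tape measure and pen stayed put. The picture-difference check failed because the arm and its shadow covered them. My moves passed above or away from them, and the wrist force stayed under 7 N in every reading.
- **Tool lean:** the tool slowly tilted up to about 5° as the moves added up. I made up for it when placing the canister and the small weight. It may account for some of the canister's 8 mm offset.

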